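Load the capsule brewer and set its pull-and-turn selector

ROBOT

A 6-joint arm with a two-finger parallel gripper is mounted at the origin on a cart in front of the work surface, level with it; the furniture and walls round the work are solid. World frame = base frame: x ahead of the robot, y to its left, z up, the work surface at z = 0. Lengths are in m, angles in rad, forces in N, time in s.
With the tool pointing down it reaches from about 0.35 to 0.85 m from the base axis. Payload 8.1 kg.
Tool frame: the origin (TCP) lies midway between the tips of the shut fingers; the grasp point (between the pads) lies behind it (env.grip_depth is the z of the grasp point in the tool frame, in m); z points along the fingers, y is the line along which they close (so a half turn about z gives the same grasp; the last joint's range is limited). The gripper opens to 93 mm and grips with 3 to 60 N. Pads are 15 mm wide; open, the fingers measure 128 mm over their backs; the gripper's body (75 mm by 188 mm) begins 65 mm behind the grasp point.
Start: joints at [1.087, 0.13, 1.488, -0, 1.523, -0.085], TCP at [0.233, 0.553, 0.219] pointing down, gripper open.
Joint ranges: [-2.96, 2.96], [-0.89, 2.26], [0.02, 2.5], [-1.34, 4.48], [0, 2.73], [-2.66, 2.66]. Speed limits (rad/s): [2.39, 2.39, 2.79, 3.14, 3.14, 3.14].

INTERFACE

Orientations are given as a unit quaternion [w, x, y, z].
In Python, from workcell import env, capture, finder gives the robot as it stands.
- The arm moves only by the tool carry_out, never from a script. Its argument "plan" is a list of rows, each an object of numbers: "tx", "ty", "tz": the shift along the tool's x, y, z in cm; "twist": the turn about the tool's z in degrees. A call has 1 to 8 rows; each row is the pose to reach, as a shift and turn from the pose commanded when the call began, along the tool's axes at that moment; what a row does not reach only later rows make up. A row lasts 1/8 s, in which the tool goes at most 62.5 mm and 10.7 degrees, less where a joint would pass 70% of its speed; a pose out of reach is approached as far as the arm can. A call with a gripper value outside its range is refused whole. "gripper" is the opening in per cent of the stroke, from 0 (shut) to 100 (fully open), set as the call begins (left out, the last holds). The fingers move at their own pace and stop on an object; "grip_force" is the grip in N (left out, the last holds). Time passes only in rows, so rows that repeat a pose let the fingers close. It gives the time, the measured TCP pose, the force, the opening and the grip force at its end, in the units of the state.
- env.get_state(): the state, without advancing time (a new reading comes with each control period).
- capture(name): name is "side" or "top"; returns a dict with "frame" (400x640x3 uint8, blue, green, red), "fx", "fy", "cx", "cy" (pixels), "extrinsics" (4x4, takes a point from camera to world coordinates). Camera axes: x right, y down, z forward; pixel columns grow to the right and rows downward; lengths in m; the calibration is good to about 2 mm. A picture is of the moment at which its call begins. There is no depth.
- env.job_done(): hands the job in; it is judged then, once.
Trained networks look in a picture, given as the dict that the camera call returned (one of the last four; its "shot" number tells which), for a name from the list of things; names that differ only in an ending like _2 or _b are one class to them, and where a whole thing is asked for, a point or a joint stands for the part that bears it (a point fixed in the world has none). Each returns a list of dicts, best first, with "p" (0 to 1); they miss things now and then, are a little off and sometimes report something else, mostly with a low value. They report only what shows in the picture. A call takes as long as a camera call. They do not tell look-alikes from the thing itself.
- finder.cut_out(thing, picture): "pixels" (400x640 bool, what is visible of it) and "extent" ([left, top, width, height] in pixels, round what is visible of it).
The state is a dict: "clock": time; "qpos": joint angles; "qd": joint speeds; "tau": joint torques, N m; "eef_pos": TCP position; "tool_rot": TCP orientation; "wrist_force": force on the tool from outside, world axes, zero at the start; "ft_torque": the same for the moment, N m; "finger_gap": finger opening in m; "grasp_force": force on a finger pad.
Only numpy, scipy, OpenCV 4.12 (cv2) and the standard library are available. Lean on these libraries where they do the work, as an engineer would, in place of code of your own. Each camera call takes 0.05 s, during which the arm holds its last target. There are 200 camera calls.

TASK

Get the capsule coffee brewer ready: pull its sprung selector knob up, turn the pointer to the green dot (load) and let the knob drop fully into its notch; then take the clear cover off, put it aside, and stand every coffee capsule, foil up, fully down in a cup of its own. After that set the cover back flat on the brewer's deck, centred over the cups, and only then pull the knob up again, turn it to the orange dot (brew) and let it drop home. Leave the mugs, jug, spice jar and teaspoon where they are.

Things in the scene. Friction and masses are not known exactly. Their poses are not given: they have to be found in the camera images.
- deck (a point): centre of the top face of the brewer's round deck (black with a steel top plate, 192 mm across, its top 14 mm above the worktop). z up; the selector dial stands 150 mm away along this frame's -y. The brewer is fixed to the worktop. Five cups stand in a circle of radius 50 mm round this point
- cup0 (a point): centre of the floor of cup 0: a white ring on the deck, open at the top, 45 mm inside and 51 mm outside diameter, its rim 10 mm above its floor; the floor is the deck's top. z up
- cup1 (a point): centre of the floor of cup 1: a white ring on the deck, open at the top, 45 mm inside and 51 mm outside diameter, its rim 10 mm above its floor; the floor is the deck's top. z up
- cup2 (a point): centre of the floor of cup 2: a white ring on the deck, open at the top, 45 mm inside and 51 mm outside diameter, its rim 10 mm above its floor; the floor is the deck's top. z up
- cup3 (a point): centre of the floor of cup 3: a white ring on the deck, open at the top, 45 mm inside and 51 mm outside diameter, its rim 10 mm above its floor; the floor is the deck's top. z up
- cup4 (a point): centre of the floor of cup 4: a white ring on the deck, open at the top, 45 mm inside and 51 mm outside diameter, its rim 10 mm above its floor; the floor is the deck's top. z up
- capsule0_center (a point): centre (half-way up) of a coffee capsule (None if absent): a rigid round pot, 40 mm across (36 mm at the foot) and 24 mm high, 30 g, silver foil on top; it stands upright on the worktop with foil up; its z axis points out of the foil. In a cup its centre is 12 mm above the cup's floor and it stands 14 mm out of the cup
- capsule1_center (a point): centre (half-way up) of a coffee capsule (None if absent): a rigid round pot, 40 mm across (36 mm at the foot) and 24 mm high, 30 g, silver foil on top; it stands upright on the worktop with foil up; its z axis points out of the foil. In a cup its centre is 12 mm above the cup's floor and it stands 14 mm out of the cup
- capsule2_center (a point): centre (half-way up) of a coffee capsule (None if absent): a rigid round pot, 40 mm across (36 mm at the foot) and 24 mm high, 30 g, silver foil on top; it stands upright on the worktop with foil up; its z axis points out of the foil. In a cup its centre is 12 mm above the cup's floor and it stands 14 mm out of the cup
- capsule3_center (a point): centre (half-way up) of a coffee capsule (None if absent): a rigid round pot, 40 mm across (36 mm at the foot) and 24 mm high, 30 g, silver foil on top; it stands upright on the worktop with foil up; its z axis points out of the foil. In a cup its centre is 12 mm above the cup's floor and it stands 14 mm out of the cup
- capsule4_center (a point): centre (half-way up) of a coffee capsule (None if absent): a rigid round pot, 40 mm across (36 mm at the foot) and 24 mm high, 30 g, silver foil on top; it stands upright on the worktop with foil up; its z axis points out of the foil. In a cup its centre is 12 mm above the cup's floor and it stands 14 mm out of the cup
- cover_rim (a point): centre of the open underside of the clear round cover, at the height of its lower rim; z up through its handle. An upside-down shallow bowl 172 mm in outer diameter (166 inside), 34 mm high (30 inside), about 0.2 kg; it stands rim down, at the start on the brewer. The worktop right of the capsules, round x = 0.41 m, y = -0.29 m, is free to put it aside. On the brewer its rim rests on the deck round the cups, centred on the deck (about 7 mm of play over the cups)
- cover_grip (a point): middle of the cover's handle: an upright black cylinder 26 mm in diameter and 28 mm high on the middle of the cover; this point is 52 mm above the rim and 12 mm below the handle's top
- knob (a point): centre of the selector knob's grip bar, on the knob's vertical axis: a grey bar 50 mm long (along this frame's x), 14 mm thick (along y) and 34 mm high, on a black disc 71 mm across; this point is 14 mm below the bar's top and 20 mm above the disc. The frame turns and lifts with the knob; a white line on the bar marks the pointer end, the frame's -x
- pointer (a point): the point 42 mm from the knob's axis to which the pointer points (frame's -x end); it moves with the knob and lies straight above (same x and y as) the coloured dot that is selected
- selector (a joint): turn of the knob in rad, counter-clockwise seen from above is positive, range -1.40 to 1.40; notches at -1.222, -0.611, 0, 0.611 and 1.222 with about 0.1 of play either way. At 0 (the start notch, marked by a white dash) the pointer points along the -x of the deck frame. Down in a notch the knob is locked and will not turn
- selector_lift (a joint): how far the knob is pulled up in m: 0 fully down in a notch, range to 0.014. It must be pulled up by 9 mm or more (12 is good) to turn; spring and weight pull it down with 6 N at the bottom and 9 N at the top. Let go over a notch it drops to 0; let go between notches it stays up at about 0.007, resting on a tooth
- green (a point): centre of the green dot (11 mm disc on the dial plate, 42 mm from the knob's axis) beside one of the four outer notches; green, orange, blue and white dots mark the four outer notches, and which is where varies
- orange (a point): centre of the orange dot (11 mm disc on the dial plate, 42 mm from the knob's axis) beside one of the four outer notches; green, orange, blue and white dots mark the four outer notches, and which is where varies
- mug_small: bystander, to be left where it is: small green and white mug, 64 x 89 x 48 mm; origin at its underside
- mug_tall: bystander, to be left where it is: tall green and white mug, 78 x 109 x 101 mm; origin at its underside
- creamer: bystander, to be left where it is: pink creamer jug, 84 x 106 x 106 mm; origin at its underside
- spice: bystander, to be left where it is: spice jar with a red cap, 45 mm across, 108 mm high; origin at its underside
- teaspoon: bystander, to be left where it is: steel teaspoon, 132 mm long; origin at its underside
Not all that is in view belongs to the job. Leave any turquoise look-alike of the part that bears capsule3_center alone.

How it is judged:
On the way, in this order (a step that is already met when the one before it is completed fails the run):
1. the selector is down in the notch at the green dot (horizontal distance between pointer and green below 0.008 m and value of joint selector_lift below 0.0025 m), for 0.2 s.
2. every capsule stands in a cup, the selector still down at the green dot (all of step 1 and (horizontal distance between capsule0_center and cup0 below 0.006 m or horizontal distance between capsule0_center and cup1 below 0.006 m or horizontal distance between capsule0_center and cup2 below 0.006 m or horizontal distance between capsule0_center and cup3 below 0.006 m or horizontal distance between capsule0_center and cup4 below 0.006 m) and z of each of capsule0_center, capsule1_center, capsule2_center, capsule3_center, capsule4_center in the frame of deck below 0.0155 m and angle between each of capsule0_center, capsule1_center, capsule2_center, capsule3_center, capsule4_center's own z axis and vertical below 0.15 rad and (horizontal distance between capsule1_center and cup0 below 0.006 m or horizontal distance between capsule1_center and cup1 below 0.006 m or horizontal distance between capsule1_center and cup2 below 0.006 m or horizontal distance between capsule1_center and cup3 below 0.006 m or horizontal distance between capsule1_center and cup4 below 0.006 m) and (horizontal distance between capsule2_center and cup0 below 0.006 m or horizontal distance between capsule2_center and cup1 below 0.006 m or horizontal distance between capsule2_center and cup2 below 0.006 m or horizontal distance between capsule2_center and cup3 below 0.006 m or horizontal distance between capsule2_center and cup4 below 0.006 m) and (horizontal distance between capsule3_center and cup0 below 0.006 m or horizontal distance between capsule3_center and cup1 below 0.006 m or horizontal distance between capsule3_center and cup2 below 0.006 m or horizontal distance between capsule3_center and cup3 below 0.006 m or horizontal distance between capsule3_center and cup4 below 0.006 m) and (horizontal distance between capsule4_center and cup0 below 0.006 m or horizontal distance between capsule4_center and cup1 below 0.006 m or horizontal distance between capsule4_center and cup2 below 0.006 m or horizontal distance between capsule4_center and cup3 below 0.006 m or horizontal distance between capsule4_center and cup4 below 0.006 m)), for 0.2 s.
3. the cover is back flat on the deck over the cups, the selector still down at the green dot (all of step 1 and horizontal distance between cover_rim and deck below 0.01 m and z of cover_rim in the frame of deck below 0.004 m and angle between cover_rim's own z axis and vertical below 0.05 rad), for 0.2 s.
4. the selector is down in the notch at the orange dot (horizontal distance between pointer and orange below 0.008 m and value of joint selector_lift below 0.0025 m), for 0.2 s.
At the end, for the whole second after the job is handed in: Pointer within 8 mm of the orange dot and knob down within 2.5 mm; each capsule present upright (0.15 rad) in a cup, within 6 mm of its centre and fully down within 3.5 mm; cover flat on the deck: centred within 10 mm, rim within 4 mm of it, tilt under 0.05 rad (all of step 4 and (horizontal distance between capsule0_center and cup0 below 0.006 m or horizontal distance between capsule0_center and cup1 below 0.006 m or horizontal distance between capsule0_center and cup2 below 0.006 m or horizontal distance between capsule0_center and cup3 below 0.006 m or horizontal distance between capsule0_center and cup4 below 0.006 m) and z of each of capsule0_center, capsule1_center, capsule2_center, capsule3_center, capsule4_center in the frame of deck below 0.0155 m and angle between each of capsule0_center, capsule1_center, capsule2_center, capsule3_center, capsule4_center's own z axis and vertical below 0.15 rad and (horizontal distance between capsule1_center and cup0 below 0.006 m or horizontal distance between capsule1_center and cup1 below 0.006 m or horizontal distance between capsule1_center and cup2 below 0.006 m or horizontal distance between capsule1_center and cup3 below 0.006 m or horizontal distance between capsule1_center and cup4 below 0.006 m) and (horizontal distance between capsule2_center and cup0 below 0.006 m or horizontal distance between capsule2_center and cup1 below 0.006 m or horizontal distance between capsule2_center and cup2 below 0.006 m or horizontal distance between capsule2_center and cup3 below 0.006 m or horizontal distance between capsule2_center and cup4 below 0.006 m) and (horizontal distance between capsule3_center and cup0 below 0.006 m or horizontal distance between capsule3_center and cup1 below 0.006 m or horizontal distance between capsule3_center and cup2 below 0.006 m or horizontal distance between capsule3_center and cup3 below 0.006 m or horizontal distance between capsule3_center and cup4 below 0.006 m) and (horizontal distance between capsule4_center and cup0 below 0.006 m or horizontal distance between capsule4_center and cup1 below 0.006 m or horizontal distance between capsule4_center and cup2 below 0.006 m or horizontal distance between capsule4_center and cup3 below 0.006 m or horizontal distance between capsule4_center and cup4 below 0.006 m) and horizontal distance between cover_rim and deck below 0.01 m and z of cover_rim in the frame of deck below 0.004 m and angle between cover_rim's own z axis and vertical below 0.05 rad); the robot touches nothing.
It fails at once if a bystander (mug_small) is pushed more than 40 mm from its place (distance of mug_small from where it was at the start of the episode above 0.04 m).
It fails at once if a bystander (mug_tall) is pushed more than 40 mm from its place (distance of mug_tall from where it was at the start of the episode above 0.04 m).
It fails at once if a bystander (creamer) is pushed more than 40 mm from its place (distance of creamer from where it was at the start of the episode above 0.04 m).
It fails at once if a bystander (spice) is pushed more than 40 mm from its place (distance of spice from where it was at the start of the episode above 0.04 m).
It fails at once if a bystander (teaspoon) is pushed more than 40 mm from its place (distance of teaspoon from where it was at the start of the episode above 0.04 m).
Of capsule0, capsule1, capsule2, capsule3, capsule4 only 4 to 5 are there at a start; the rules pass over those that are not, and their reading is None.
At some moment in a run one of capsule0, capsule1, capsule2, capsule3, capsule4, cover may be knocked a few centimetres aside while the robot is not near it.
Once in a run the grip may slacken for a moment while it holds something.
It also fails if it takes over 208 s, if anything falls off the work surface, if the arm or the gripper's body presses on something with over 40 N, if the wrist force passes 120 N, or if a joint passes its speed limit or range.

## Working session

There is one attempt and no reset: what is moved stays moved. The work goes in short steps, Python scripts to look and compute and a tool call to move; the robot and the scene stay as the last step left them, time stands still between calls to the robot, and variables do not carry over. Pictures are saved under pics/ and viewed, at most 14 in all, crops included, and the job is handed in when it is done.

Besides the shell and the picture viewer there is one more tool, called after "Call:" as a command line: name --argument value ..., lists and objects as JSON in quotes. carry_out: Moves the arm, as the interface text tells. Its arguments: {"type":"object","properties":{"plan":{"type":"array","items":{"type":"object","properties":{"tx":{"type":"number"},"ty":{"type":"number"},"tz":{"type":"number"},"twist":{"type":"number"}}}},"gripper":{"type":"number"},"grip_force":{"type":"number"}},"required":["plan"]}

```bash
ls; mkdir -p pics
cat > h.py <<'E'
import numpy as np,cv2
from workcell import env,capture,finder
def ray(c,u,v):
    E=np.array(c["extrinsics"]);d=E[:3,:3]@np.array([(u-c["cx"])/c["fx"],(v-c["cy"])/c["fy"],1]);return E[:3,3],d
def at(c,u,v,z):
    o,d=ray(c,u,v);return o+d*(z-o[2])/d[2]
def proj(c,p):
    E=np.array(c["extrinsics"]);q=E[:3,:3].T@(np.array(p)-E[:3,3]);return np.array([c["cx"]+c["fx"]*q[0]/q[2],c["cy"]+c["fy"]*q[1]/q[2]])
E
python3 - <<'E'
from h import *
s=env.get_state();print({k:np.round(v,3) for k,v in s.items()},env.grip_depth)
for n in("top","side"):
    c=capture(n);cv2.imwrite(f"pics/{n}0.png",c["frame"]);print(n,np.round(c["extrinsics"],3).tolist(),c["fx"],c["cx"],c["cy"])
    for t in("capsule0_center","cover_grip","knob"):
        for r in finder.cut_out(t,c): 
            if r["p"]>.2: print(t,round(r["p"],2),r["extent"])
E
```

```text
pics
{'clock': np.float64(0.0), 'qpos': array([ 1.087,  0.131,  1.489, -0.   ,  1.523, -0.085]), 'qd': array([ 0.   ,  0.001,  0.   , -0.001,  0.   ,  0.002]), 'tau': array([ 0.0000e+00, -5.5985e+01, -4.9175e+01,  7.7000e-02,  3.6000e-02,
       -0.0000e+00]), 'eef_pos': array([0.233, 0.552, 0.218]), 'tool_rot': array([-0.   ,  0.198,  0.98 , -0.001]), 'wrist_force': array([-0.029, -0.039,  0.158]), 'ft_torque': array([-0.02 , -0.002, -0.037]), 'grasp_force': np.float64(0.0), 'finger_gap': np.float64(0.093)} -0.0188
top [[0.298, -0.801, 0.519, -0.192], [-0.954, -0.248, 0.166, -0.312], [-0.005, -0.545, -0.838, 1.291], [0.0, 0.0, 0.0, 1.0]] 449.908141189368 310.1229769689588 203.39460863984775
cover_grip 0.72 [201.1, 175.0, 47.6, 48.5]
cover_grip 0.37 [264.2, 192.6, 17.9, 22.5]
knob 0.68 [261.1, 187.3, 21.7, 22.9]
knob 0.58 [207.1, 190.0, 77.0, 36.2]
knob 0.48 [315.3, 246.2, 11.7, 11.3]
side [[-0.965, -0.164, 0.207, 0.338], [-0.264, 0.608, -0.749, 0.718], [-0.003, -0.777, -0.63, 0.728], [0.0, 0.0, 0.0, 1.0]] 387.1929637108534 324.97879664537 197.44334832492277
capsule0_center 0.47 [349.6, 213.9, 15.2, 15.6]
cover_grip 0.64 [258.6, 255.9, 77.8, 73.3]
knob 0.74 [275.8, 205.5, 18.4, 18.1]
knob 0.62 [300.6, 228.1, 25.1, 23.4]
knob 0.31 [259.2, 259.4, 78.3, 69.9]
```

View pics/top0.png

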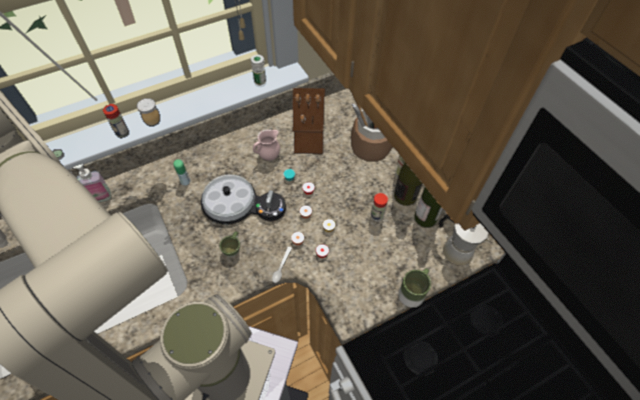

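View pics/side0.png

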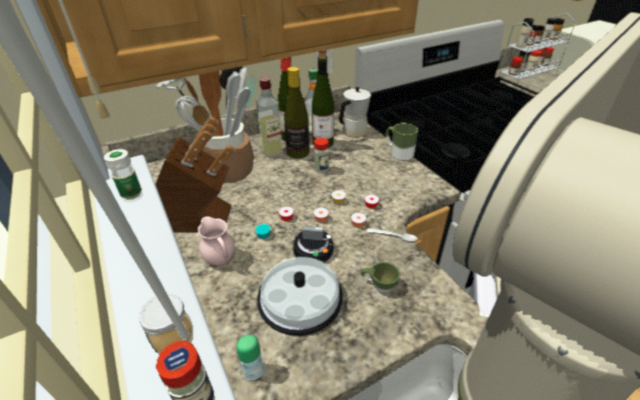

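Top view: cover and handle at (226,190), dial at (270,204). Capsules are at (308,188), (306,211), (329,225), (297,238) and (322,251). The possible mix-up is the turquoise look-alike at (290,174), which I'll leave alone. In the side view the dial is at (313,245) and the turquoise one at (263,231).

Run:
```python
from h import *
t=cv2.imread("pics/top0.png");s=cv2.imread("pics/side0.png")
a=cv2.resize(t[165:265,195:345],(800,533),interpolation=cv2.INTER_CUBIC)[:, :]
b=cv2.resize(s[185:335,250:390],(560,600),interpolation=cv2.INTER_CUBIC)
cv2.imwrite("pics/tc.png",a);cv2.imwrite("pics/sc.png",b)
```

```text
(no output)
```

View pics/tc.png

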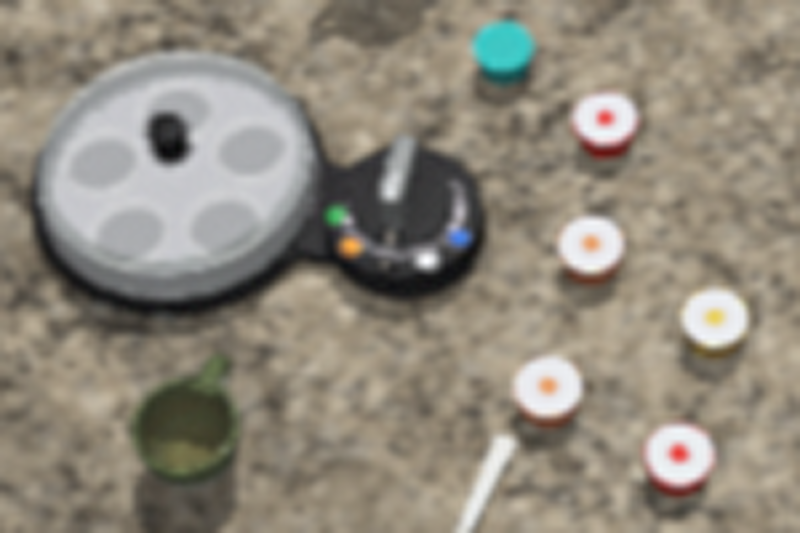

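View pics/sc.png

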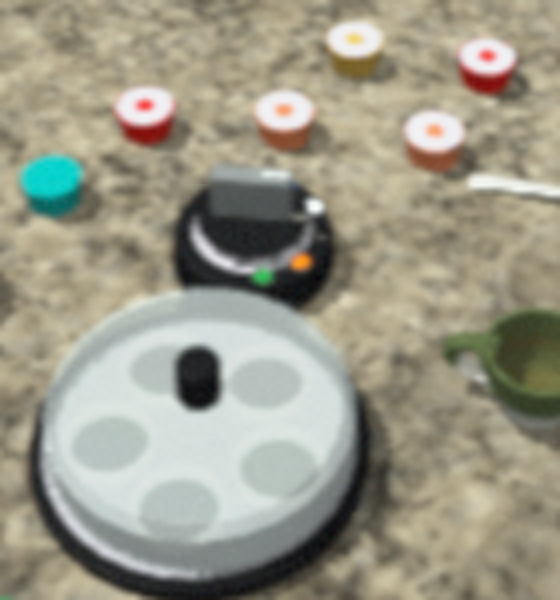

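Foils in the top crop: (605,121), (591,245), (715,319), (548,387), (679,455). Dots: green (337,215), orange (350,246), white (427,259), blue (460,238). So green is at -1.222 (clockwise) and orange at -0.611.

```bash
cat > fit.py <<'E'
from h import *
from scipy.optimize import least_squares
ct,cs=capture("top"),capture("side")
T=lambda u,v:((u+.5)/5.3333-.5+195,(v+.5)/5.3333-.5+165)
S=lambda u,v:((u+.5)/4-.5+250,(v+.5)/4-.5+185)
dt=[(337,215,-1.222),(350,246,-.611),(427,259,.611),(460,238,1.222)]
ds=[(262,276,-1.222),(301,262,-.611),(315,206,.611)]
def model(p):
    x,y,a,z,hx,hy=p;r=[];c,s=np.cos(a),np.sin(a);R=np.array([[c,-s],[s,c]])
    for cam,f,L in((ct,T,dt),(cs,S,ds)):
        for u,v,g in L:
            q=R@np.array([-.042*np.cos(g),-.150-.042*np.sin(g)])+[x,y]
            r+=list(proj(cam,[*q,z])-f(u,v))
    r+=list(proj(ct,[hx,hy,.078])-T(166,124))+list(proj(cs,[hx,hy,.078])-S(197,355))
    r+=[(hx-x)/.004,(hy-y)/.004]
    return r
h=at(ct,*T(166,124),.078)
b=min((least_squares(model,[h[0],h[1],a,.014,h[0],h[1]],x_scale=[.01,.01,.1,.01,.01,.01]) for a in np.arange(-3,3.2,.5)),key=lambda r:r.cost)
x,y,a,z,hx,hy=b.x
print("deck",np.round(b.x,4),"cost",b.cost,np.round(b.fun,2))
K=[x+.150*np.sin(a),y-.150*np.cos(a)];print("knob",np.round(K,4),"yaw deg",np.degrees(a))
for (u,v),(m,n) in zip([(605,121),(591,245),(715,319),(548,387),(679,455)],[(145,106),(284,111),(355,41),(487,56),(434,132)]):
    print(np.round(at(ct,*T(u,v),.024)[:2],4))
for m in [(145,106),(284,111),(355,41),(487,56),(434,132)]:print("s",np.round(at(cs,*S(*m),.024)[:2],4))
E
python3 fit.py
```

```text
deck [0.5372 0.2143 0.0839 0.0299 0.5365 0.2116] cost 0.7325758762896042 [ 0.05 -0.01  0.39 -0.02  0.02  0.2  -0.12 -0.03  0.37 -0.15 -0.1  -0.14
 -0.14  0.17  0.28 -0.12 -0.09  0.65 -0.15 -0.68]
knob [0.5497 0.0648] yaw deg 4.8086504327848285
[ 0.6541 -0.0343]
[ 0.5615 -0.0544]
[ 0.533 -0.143]
[ 0.4578 -0.0603]
[ 0.4374 -0.1484]
s [ 0.6575 -0.0323]
s [ 0.5632 -0.0523]
s [ 0.5344 -0.14  ]
s [ 0.4387 -0.148 ]
s [ 0.4592 -0.0581]
```

```bash
cat >> h.py <<'E'
def mv(x,y,z,yaw=None):
    s=env.get_state();w,a,b,c=s["tool_rot"]
    from scipy.spatial.transform import Rotation as Ro
    R=Ro.from_quat([a,b,c,w]).as_matrix();d=R.T@(np.array([x,y,z])-s["eef_pos"])*100
    cy=np.degrees(np.arctan2(R[1,1],R[0,1]));tw=None if yaw is None else -((yaw-cy+180)%360-180)
    print("t",round(float(s["clock"]),2),"pos",np.round(s["eef_pos"],4),"yaw",round(cy,1),"SHIFT",np.round(d,2),"twist",tw and round(tw,1),"tz",np.round(R[:,2],3),"gap",round(float(s["finger_gap"]),4),"j",np.round(s["qpos"],2))
E
python3 - <<'E'
from h import *
ct,cs=capture("top"),capture("side")
for z in(.05,.06,.07,.08,.09):
    p=[.5497,.0648,z];a=(proj(ct,p)+.5-[195,165])*5.333;b=(proj(cs,p)+.5-[250,185])*4;print(z,a.round(),b.round())
mv(.5497,.0648,.2,94.8)
E
```

```text
0.05 [402. 190.] [254. 204.]
0.06 [401. 181.] [253. 192.]
0.07 [400. 172.] [253. 181.]
0.08 [398. 163.] [252. 169.]
0.09 [397. 154.] [252. 157.]
t 0.6 pos [0.233  0.553  0.2187] yaw 67.1 SHIFT [-48.14 -32.68   1.86] twist -27.7 tz [ 0.  0. -1.] gap 0.0933 j [ 1.09  0.13  1.49  0.    1.52 -0.09]
```

Call:
carry_out --plan '[{"tx": -48.1,"ty": -32.7,"tz": 1.9,"twist": -27.7},{"tx": -48.1,"ty": -32.7,"tz": 1.9,"twist": -27.7},{"tx": -48.1,"ty": -32.7,"tz": 1.9,"twist": -27.7},{"tx": -48.1,"ty": -32.7,"tz": 1.9,"twist": -27.7},{"tx": -48.1,"ty": -32.7,"tz": 1.9,"twist": -27.7},{"tx": -48.1,"ty": -32.7,"tz": 1.9,"twist": -27.7},{"tx": -48.1,"ty": -32.7,"tz": 1.9,"twist": -27.7},{"tx": -48.1,"ty": -32.7,"tz": 1.9,"twist": -27.7}]' --gripper 60

```text
clock: 1.6
eef_pos: [0.5026, 0.1365, 0.2029]
tool_rot: [0.001, -0.042, 0.999, 0.0]
wrist_force: [1.0, -0.2, 0.2]
finger_gap: 0.0561
grasp_force: 0.0
```

```bash
python3 -c "
from h import *
mv(.5497,.0648,.05,94.8)"
```

```text
t 1.6 pos [0.5026 0.1365 0.2029] yaw 94.8 SHIFT [-4.07 -7.55 15.29] twist 0.0 tz [ 0.001  0.    -1.   ] gap 0.0561 j [ 0.17 -0.08  1.73  0.    1.49 -1.49]
```

Call:
carry_out --plan '[{"tx": -3.5,"ty": -6.5,"tz": 3},{"tx": -3.5,"ty": -6.5,"tz": 8},{"tx": -3.5,"ty": -6.5,"tz": 8},{"tx": -3.5,"ty": -6.5,"tz": 8}]'

```text
schema error: expected keys tx, ty, tz, twist
```

```bash
python3 -c "
from h import *
mv(.5497,.0648,.05,94.8)"
```

```text
t 1.6 pos [0.5026 0.1365 0.2029] yaw 94.8 SHIFT [-4.07 -7.55 15.29] twist 0.0 tz [ 0.001  0.    -1.   ] gap 0.0561 j [ 0.17 -0.08  1.73  0.    1.49 -1.49]
```

Call:
carry_out --plan '[{"tx": -3.5,"ty": -6.5,"tz": 3,"twist": 0},{"tx": -3.5,"ty": -6.5,"tz": 8,"twist": 0},{"tx": -3.5,"ty": -6.5,"tz": 8,"twist": 0},{"tx": -3.5,"ty": -6.5,"tz": 8,"twist": 0}]'

```text
clock: 2.1
eef_pos: [0.5423, 0.0772, 0.124]
tool_rot: [0.0, -0.042, 0.999, 0.0]
wrist_force: [-0.2, 0.7, 0.3]
finger_gap: 0.0556
grasp_force: 0.0
```

```bash
python3 -c "
from h import *
mv(.5497,.0648,.05,94.8)"
```

```text
t 2.1 pos [0.5423 0.0772 0.124 ] yaw 94.9 SHIFT [-0.62 -1.3   7.4 ] twist 0.1 tz [ 0.001  0.    -1.   ] gap 0.0556 j [ 0.05  0.05  1.74  0.    1.34 -1.61]
```

Call:
carry_out --plan '[{"tx": -0.62,"ty": -1.3,"tz": 2,"twist": 0},{"tx": -0.62,"ty": -1.3,"tz": 6,"twist": 0},{"tx": -0.62,"ty": -1.3,"tz": 7.4,"twist": 0},{"tx": -0.62,"ty": -1.3,"tz": 7.4,"twist": 0},{"tx": -0.62,"ty": -1.3,"tz": 7.4,"twist": 0}]'

```text
clock: 2.72
eef_pos: [0.5505, 0.0642, 0.0501]
tool_rot: [0.001, -0.042, 0.999, -0.0]
wrist_force: [0.2, 0.2, 0.4]
finger_gap: 0.056
grasp_force: 0.0
```

Call:
carry_out --plan '[{"tx": 0,"ty": 0,"tz": 0,"twist": 0},{"tx": 0,"ty": 0,"tz": 0,"twist": 0},{"tx": 0,"ty": 0,"tz": 0,"twist": 0},{"tx": 0,"ty": 0,"tz": 0,"twist": 0}]' --gripper 0 --grip_force 40

```text
clock: 3.22
eef_pos: [0.5493, 0.0642, 0.0486]
tool_rot: [0.0, -0.042, 0.999, 0.0]
wrist_force: [0.8, 6.5, 2.0]
finger_gap: 0.0203
grasp_force: 3.6
```

```bash
python3 -c "
from h import *
mv(.5497,.0648,.05,94.8)
cv2.imwrite('pics/g1.png',cv2.resize(capture('side')['frame'][165:315,230:430],(800,600)))"
```

```text
t 3.23 pos [0.5493 0.0642 0.0486] yaw 94.8 SHIFT [-0.04  0.06 -0.14] twist 0.0 tz [ 0.  0. -1.] gap 0.0203 j [ 0.02  0.15  1.79  0.    1.2  -1.63]
```

View pics/g1.png

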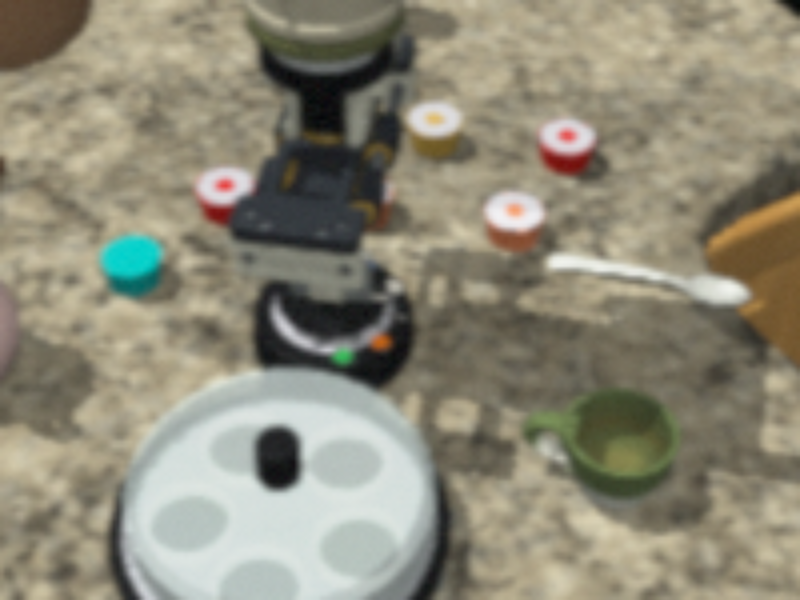

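The gripper is over the knob's bar. One pad touches first, so I'll shift +y slightly while closing.

Call:
carry_out --plan '[{"tx": 0,"ty": 0.2,"tz": 0,"twist": 0},{"tx": 0,"ty": 0.2,"tz": 0,"twist": 0},{"tx": 0,"ty": 0.2,"tz": 0,"twist": 0},{"tx": 0,"ty": 0.2,"tz": 0,"twist": 0}]'

```text
clock: 3.78
eef_pos: [0.5494, 0.0672, 0.0487]
tool_rot: [0.0, -0.042, 0.999, 0.001]
wrist_force: [0.9, 6.5, 0.5]
finger_gap: 0.0137
grasp_force: 40.0
```

Call:
carry_out --plan '[{"tx": 0,"ty": 0.08,"tz": -0.5,"twist": 0},{"tx": 0,"ty": 0.08,"tz": -1.0,"twist": 0},{"tx": 0,"ty": 0.08,"tz": -1.25,"twist": 0},{"tx": 0,"ty": 0.08,"tz": -1.25,"twist": 0},{"tx": 0,"ty": 0.08,"tz": -1.25,"twist": 0}]' --grip_force 50

```text
clock: 4.4
eef_pos: [0.5493, 0.0674, 0.0602]
tool_rot: [0.0, -0.042, 0.999, 0.0]
wrist_force: [5.1, 3.7, -7.6]
finger_gap: 0.0138
grasp_force: 50.0
```

Call:
carry_out --plan '[{"tx": 0,"ty": 0,"tz": 0,"twist": 9},{"tx": 0,"ty": 0,"tz": 0,"twist": 18},{"tx": 0,"ty": 0,"tz": 0,"twist": 27},{"tx": 0,"ty": 0,"tz": 0,"twist": 36},{"tx": 0,"ty": 0,"tz": 0,"twist": 45},{"tx": 0,"ty": 0,"tz": 0,"twist": 54},{"tx": 0,"ty": 0,"tz": 0,"twist": 63},{"tx": 0,"ty": 0,"tz": 0,"twist": 70}]'

```text
clock: 5.4
eef_pos: [0.5492, 0.0673, 0.0601]
tool_rot: [-0.0, 0.54, 0.841, 0.0]
wrist_force: [5.4, 2.2, -7.7]
finger_gap: 0.0138
grasp_force: 50.0
```

Call:
carry_out --plan '[{"tx": 0,"ty": 0,"tz": 0,"twist": 0},{"tx": 0,"ty": 0,"tz": 0,"twist": 0}]'

```text
clock: 5.65
eef_pos: [0.5492, 0.0673, 0.0601]
tool_rot: [-0.0, 0.538, 0.843, 0.0]
wrist_force: [5.2, 3.4, -7.6]
finger_gap: 0.0138
grasp_force: 50.0
```

```bash
python3 -c "
from h import *
mv(.5493,.067,.0487,24.8)
s=env.get_state();print(s['wrist_force'],s['ft_torque'])"
```

```text
t 5.65 pos [0.5492 0.0673 0.0601] yaw 24.8 SHIFT [-0.03 -0.    1.14] twist 0.0 tz [ 0.     0.001 -1.   ] gap 0.0138 j [ 0.03  0.14  1.78  0.    1.22 -0.41]
[ 5.19069445  3.44163916 -7.58147549] [ 0.58874179 -0.88216693 -0.05378052]
```

Call:
carry_out --plan '[{"tx": 0,"ty": 0,"tz": 0.6,"twist": 0},{"tx": 0,"ty": 0,"tz": 1.2,"twist": 0},{"tx": 0,"ty": 0,"tz": 1.2,"twist": 0},{"tx": 0,"ty": 0,"tz": 1.2,"twist": 0}]'

```text
clock: 6.15
eef_pos: [0.5493, 0.0672, 0.0488]
tool_rot: [0.0, 0.538, 0.843, 0.0]
wrist_force: [3.0, 4.4, -4.3]
finger_gap: 0.0136
grasp_force: 50.0
```

Call:
carry_out --plan '[{"tx": 0,"ty": 0,"tz": 0,"twist": 0},{"tx": 0,"ty": 0,"tz": 0,"twist": 0},{"tx": 0,"ty": 0,"tz": 0,"twist": 0},{"tx": 0,"ty": 0,"tz": -4,"twist": 0},{"tx": 0,"ty": 0,"tz": -9,"twist": 0},{"tx": 0,"ty": 0,"tz": -14,"twist": 0}]' --gripper 60

```text
clock: 6.9
eef_pos: [0.5487, 0.0667, 0.1903]
tool_rot: [-0.0, 0.538, 0.843, -0.0]
wrist_force: [0.5, 0.2, -0.2]
finger_gap: 0.0558
grasp_force: 0.0
```

```bash
python3 -c "
from h import *
c=capture('side');cv2.imwrite('pics/g2.png',cv2.resize(c['frame'][185:335,250:390],(560,600),interpolation=cv2.INTER_CUBIC))
mv(.5365,.2116,.16,94.8)"
```

```text
t 6.95 pos [0.5523 0.0669 0.1988] yaw 24.8 SHIFT [13.81  4.61  3.87] twist -70.0 tz [ 0.01  0.   -1.  ] gap 0.0559 j [ 0.03  0.01  1.65 -0.    1.47 -0.41]
```

View pics/g2.png

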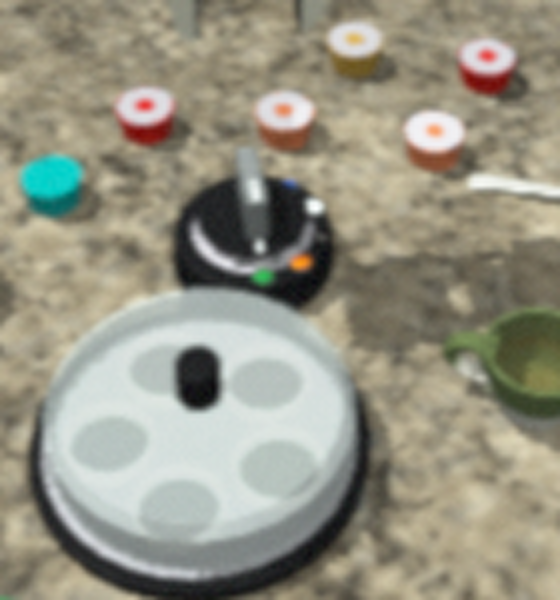

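The side crop shows the pointer over the green dot (263,276) with the knob down. Next is the cover.

```bash
python3 -c "
from h import *
c=capture('top')
for u,v in [(380,215),(413,298),(230,250),(275,278)]: print(at(c,u,v,.0).round(3))
mv(.537,.213,.15,24.8)"
```

```text
[ 0.633 -0.295  0.   ]
[ 0.375 -0.453  0.   ]
[0.362 0.136 0.   ]
[ 0.313 -0.034  0.   ]
t 7.0 pos [0.5528 0.0669 0.1965] yaw 24.8 SHIFT [13.94  4.66  4.64] twist 0.0 tz [ 0.011  0.    -1.   ] gap 0.0554 j [ 0.03  0.01  1.65 -0.    1.47 -0.41]
```

Call:
carry_out --plan '[{"tx": 5,"ty": 1.7,"tz": 0,"twist": 0},{"tx": 10,"ty": 3.4,"tz": 2,"twist": 0},{"tx": 13.9,"ty": 4.7,"tz": 4.6,"twist": 0},{"tx": 13.9,"ty": 4.7,"tz": 4.6,"twist": 0},{"tx": 13.9,"ty": 4.7,"tz": 4.6,"twist": 0},{"tx": 13.9,"ty": 4.7,"tz": 4.6,"twist": 0}]'

```text
clock: 7.75
eef_pos: [0.5341, 0.2118, 0.1439]
tool_rot: [0.001, 0.539, 0.842, 0.0]
wrist_force: [-0.1, -0.3, -1.0]
finger_gap: 0.0559
grasp_force: 0.0
```

```bash
python3 -c "
from h import *
mv(.537,.213,.053,24.8)"
```

```text
t 7.75 pos [0.5341 0.2118 0.1439] yaw 24.8 SHIFT [-0.01  0.3   9.09] twist -0.0 tz [ 0.001  0.    -1.   ] gap 0.0559 j [ 0.29  0.11  1.65 -0.    1.38 -0.14]
```

Call:
carry_out --plan '[{"tx": 0,"ty": 0.3,"tz": 4,"twist": 0},{"tx": 0,"ty": 0.3,"tz": 7.5,"twist": 0},{"tx": 0,"ty": 0.3,"tz": 9.1,"twist": 0},{"tx": 0,"ty": 0.3,"tz": 9.1,"twist": 0},{"tx": 0,"ty": 0.3,"tz": 9.1,"twist": 0}]'

```text
clock: 8.38
eef_pos: [0.5374, 0.2142, 0.0539]
tool_rot: [0.001, 0.539, 0.843, 0.001]
wrist_force: [0.8, 0.6, -0.6]
finger_gap: 0.0561
grasp_force: 0.0
```

Call:
carry_out --plan '[{"tx": 0,"ty": 0,"tz": 0,"twist": 0},{"tx": 0,"ty": 0,"tz": 0,"twist": 0},{"tx": 0,"ty": 0,"tz": 0,"twist": 0},{"tx": 0,"ty": 0,"tz": 0,"twist": 0},{"tx": 0,"ty": 0,"tz": 0,"twist": 0}]' --gripper 15

```text
clock: 9.0
eef_pos: [0.5361, 0.2141, 0.0523]
tool_rot: [0.0, 0.538, 0.843, 0.0]
wrist_force: [-2.3, -1.3, 2.6]
finger_gap: 0.0248
grasp_force: 50.0
```

```bash
python3 -c "
from h import *
mv(.537,.213,.053,24.8)
s=env.get_state();print(s['wrist_force'])"
```

```text
t 9.0 pos [0.5361 0.2141 0.0523] yaw 24.9 SHIFT [-0.14  0.04 -0.07] twist 0.1 tz [ 0.  0. -1.] gap 0.0248 j [ 0.29  0.21  1.71 -0.    1.22 -0.14]
[-2.32212619 -1.34479746  2.63510061]
```

Call:
carry_out --plan '[{"tx": 0,"ty": 0,"tz": -2,"twist": 0},{"tx": 0,"ty": 0,"tz": -5,"twist": 0},{"tx": 0,"ty": 0,"tz": -9,"twist": 0},{"tx": 0,"ty": 0,"tz": -12,"twist": 0},{"tx": -4,"ty": -3.3,"tz": -12,"twist": 0},{"tx": -8,"ty": -6.5,"tz": -12,"twist": 0},{"tx": -12,"ty": -9.8,"tz": -12,"twist": 0},{"tx": -16,"ty": -13,"tz": -12,"twist": 0}]'

```text
clock: 10.0
eef_pos: [0.4848, 0.0128, 0.1732]
tool_rot: [0.001, 0.538, 0.843, 0.0]
wrist_force: [0.2, -1.2, -2.4]
finger_gap: 0.0252
grasp_force: 50.0
```

Call:
carry_out --plan '[{"tx": -4,"ty": -3.3,"tz": 0,"twist": 0},{"tx": -8,"ty": -6.5,"tz": 0,"twist": 0},{"tx": -12,"ty": -9.8,"tz": 0,"twist": 0},{"tx": -16,"ty": -13,"tz": 0,"twist": 0},{"tx": -20,"ty": -16.2,"tz": 0,"twist": 0},{"tx": -24.4,"ty": -19.6,"tz": 0,"twist": 0},{"tx": -24.4,"ty": -19.6,"tz": 0,"twist": 0},{"tx": -24.4,"ty": -19.6,"tz": 3,"twist": 0}]'

```text
clock: 11.0
eef_pos: [0.4116, -0.2912, 0.1452]
tool_rot: [0.003, 0.539, 0.842, -0.0]
wrist_force: [-0.2, 0.1, -2.3]
finger_gap: 0.0255
grasp_force: 50.0
```

```bash
python3 -c "
from h import *
mv(.41,-.29,.039,24.8)"
```

```text
t 11.0 pos [ 0.4116 -0.2912  0.1452] yaw 24.8 SHIFT [ 0.23 -0.12 10.61] twist -0.0 tz [ 0.005 -0.004 -1.   ] gap 0.0255 j [-0.72 -0.09  1.85  0.    1.38 -1.15]
```

Call:
carry_out --plan '[{"tx": 0,"ty": 0,"tz": 4,"twist": 0},{"tx": 0,"ty": 0,"tz": 8,"twist": 0},{"tx": 0,"ty": 0,"tz": 9.6,"twist": 0},{"tx": 0,"ty": 0,"tz": 10.2,"twist": 0},{"tx": 0,"ty": 0,"tz": 10.4,"twist": 0},{"tx": 0,"ty": 0,"tz": 10.4,"twist": 0},{"tx": 0,"ty": 0,"tz": 10.4,"twist": 0}]'

```text
clock: 11.88
eef_pos: [0.4107, -0.2901, 0.0391]
tool_rot: [0.001, 0.538, 0.843, -0.0]
wrist_force: [0.8, -0.2, -3.3]
finger_gap: 0.0253
grasp_force: 50.0
```

Call:
carry_out --plan '[{"tx": 0,"ty": 0,"tz": 0,"twist": 0},{"tx": 0,"ty": 0,"tz": 0,"twist": 0},{"tx": 0,"ty": 0,"tz": 0,"twist": 0},{"tx": 0,"ty": 0,"tz": -4,"twist": 0},{"tx": 0,"ty": 0,"tz": -9,"twist": 0},{"tx": 0,"ty": 0,"tz": -14,"twist": 0}]' --gripper 60

```text
clock: 12.62
eef_pos: [0.4097, -0.2893, 0.1794]
tool_rot: [-0.0, 0.538, 0.843, 0.0]
wrist_force: [0.9, -0.7, 0.4]
finger_gap: 0.0558
grasp_force: 0.0
```

```bash
python3 -c "
from h import *
mv(.41,-.29,.039,24.8)
s=capture('side')['frame'];t=capture('top')['frame']
cv2.imwrite('pics/s3.png',s);cv2.imwrite('pics/t3.png',t)
a=cv2.resize(t[165:265,195:345],(800,533),interpolation=cv2.INTER_CUBIC)
b=cv2.resize(s[235:335,250:350],(600,600),interpolation=cv2.INTER_CUBIC)
cv2.imwrite('pics/t3c.png',a);cv2.imwrite('pics/s3c.png',b)"
```

```text
t 12.62 pos [ 0.4097 -0.2893  0.1794] yaw 24.8 SHIFT [-0.07 -0.   14.04] twist 0.0 tz [-0.  0. -1.] gap 0.0558 j [-0.72 -0.12  1.81 -0.    1.45 -1.15]
```

View pics/t3c.png

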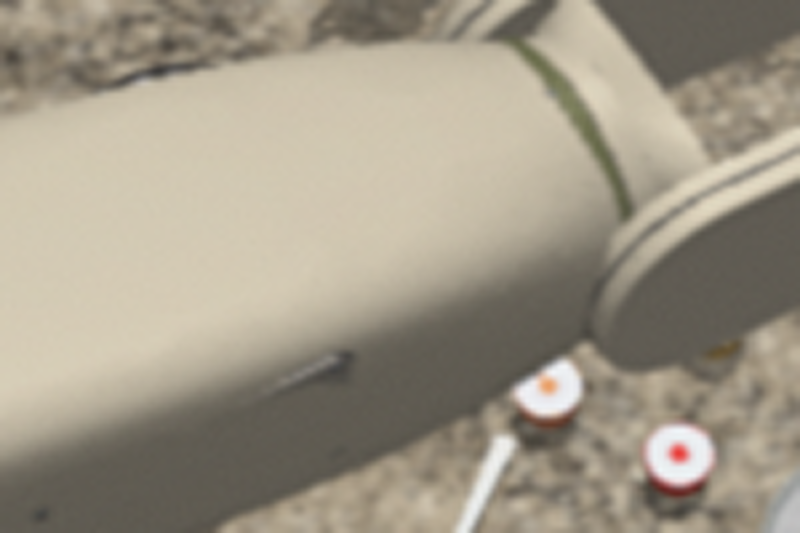

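View pics/s3c.png

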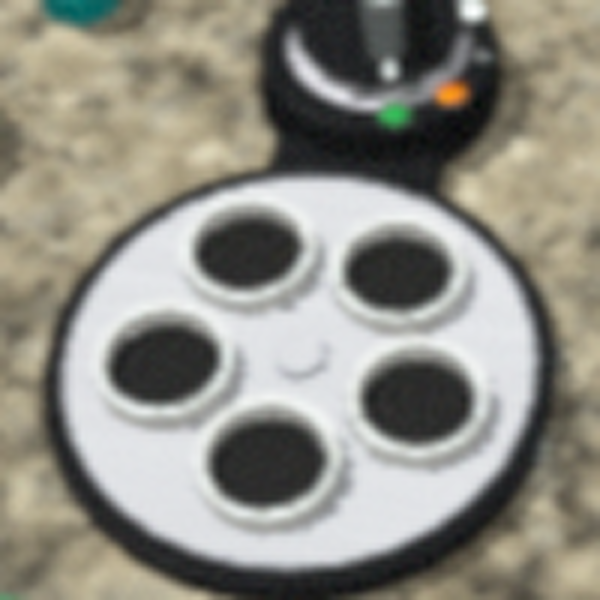

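Side crop: ring centres sit at about (250,253), (400,275), (419,403), (268,464) and (163,365), with the steel plate spanning x 62–540, y 175–570. The top view is blocked by the arm for now.

```bash
cat > fit2.py <<'E'
from h import *
from scipy.optimize import least_squares
cs=capture("side")
S=lambda u,v:((u+.5)/6-.5+250,(v+.5)/6-.5+235)
img=cv2.imread("pics/s3.png")
P=[S(*p) for p in [(250,250),(400,272),(418,400),(268,461),(163,362)]]
# plate outline at z=.014 (r unknown) + rings
def f(p):
    x,y,a=p;r=[]
    for k,q in enumerate(P):
        t=a-k*2*np.pi/5
        r+=list(proj(cs,[x+.05*np.cos(t),y+.05*np.sin(t),.021])-q)
    return r
b=min((least_squares(f,[.537,.213,a],x_scale=[.01,.01,.1]) for a in np.arange(-3,3.2,.6)),key=lambda r:r.cost)
print(b.x.round(4),b.cost,b.fun.round(2),np.degrees(b.x[2]))
x,y,a=b.x
for dx,dy in((1,0),(-1,0),(0,1),(0,-1)): print(((proj(cs,[x+.096*dx,y+.096*dy,.014])+.5-[250,235])*6).round())
t=a-np.arange(5)*2*np.pi/5
print(np.c_[x+.05*np.cos(t),y+.05*np.sin(t)].round(4))
# outline ellipse
hsv=cv2.cvtColor(img,cv2.COLOR_BGR2HSV);th=np.linspace(0,2*np.pi,73)[:-1];E=np.array([proj(cs,[x+.096*np.cos(u),y+.096*np.sin(u),.014]) for u in th])
v=img.copy();v=cv2.resize(v[235:335,250:350],(600,600),interpolation=cv2.INTER_CUBIC)
for e in E: cv2.circle(v,tuple(int(q) for q in (e+.5-[250,235])*6),2,(0,0,255),-1)
for tt in t:
  for u in th:
    for R,z,c in((.0255,.024,(255,0,0)),(.0225,.024,(0,255,0))):
      e=proj(cs,[x+.05*np.cos(tt)+R*np.cos(u),y+.05*np.sin(tt)+R*np.sin(u),z]);cv2.circle(v,tuple(int(q) for q in (e+.5-[250,235])*6),1,c,-1)
cv2.imwrite("pics/ov.png",v)
E
python3 fit2.py
```

```text
[0.5359 0.2162 5.4274] 0.07314291464034332 [-0.03  0.15 -0.15  0.06 -0.03 -0.01 -0.07 -0.1   0.28 -0.06] 310.9653927978718
[ 62. 304.]
[552. 416.]
[213. 582.]
[376. 170.]
[[0.5687 0.1784]
 [0.5101 0.1733]
 [0.4872 0.2274]
 [0.5316 0.266 ]
 [0.582  0.2357]]
```

View pics/ov.png

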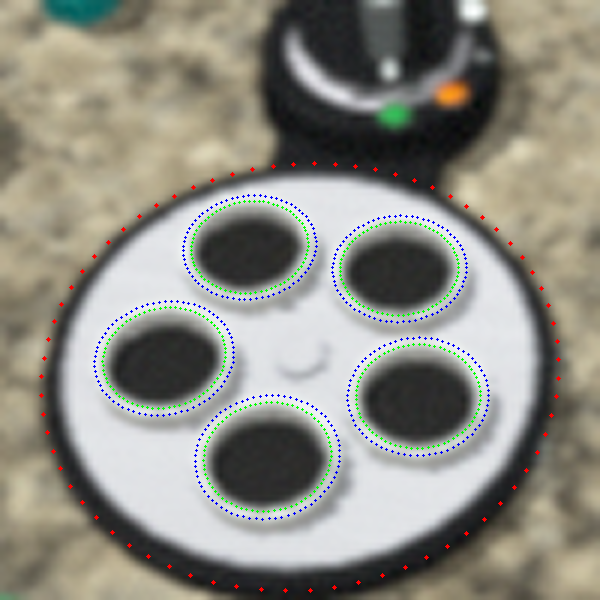

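The side overlay fits well: deck centre is at (.536,.216) with the cups on the drawn rings. I'll now locate the foils automatically and move to the far capsule first.

```bash
cat >> h.py <<'E'
def foils(n="side",z=.024,show=True):
    c=capture(n);f=c["frame"];h=cv2.cvtColor(f,cv2.COLOR_BGR2HSV)
    m=((h[...,1]<45)&(h[...,2]>185)).astype(np.uint8)
    k,l,st,ce=cv2.connectedComponentsWithStats(m);r=[]
    for i in range(1,k):
        if 25<st[i,4]<160 and st[i,2]<22 and st[i,3]<18:
            hull=cv2.convexHull(np.argwhere(l==i)[:,::-1].astype(np.int32).reshape(-1,1,2))
            ms=np.zeros(l.shape,np.uint8);cv2.fillPoly(ms,[hull],1);v,u=np.argwhere(ms).mean(0)
            p=at(c,u,v,z)
            if .3<p[0]<.75 and -.4<p[1]<.33:r.append(p[:2]);show and print("foil",n,np.round(p[:2],4),"area",ms.sum(),np.round([u,v],1))
    return r
E
python3 -c "
from h import *
foils()
mv(.6575,-.0323,.15,23)"
```

```text
foil side [ 0.535  -0.1447] area 107 [338.5 193.9]
foil side [ 0.4399 -0.1521] area 114 [371.2 197.7]
foil side [ 0.6585 -0.0356] area 120 [285.9 210.3]
foil side [ 0.5639 -0.0561] area 124 [320.7 211.5]
foil side [ 0.4578 -0.0634] area 155 [359.  216.5]
foil side [ 0.5018 -0.007 ] area 42 [338.4 227.4]
foil side [0.3774 0.2229] area 32 [369.5 310. ]
t 12.82 pos [ 0.4107 -0.2902  0.1793] yaw 24.9 SHIFT [13.03 33.23  2.93] twist 1.9 tz [ 0.002 -0.002 -1.   ] gap 0.0561 j [-0.72 -0.12  1.81 -0.    1.45 -1.15]
```

Call:
carry_out --plan '[{"tx": 13,"ty": 33.2,"tz": 0,"twist": 1.9},{"tx": 13,"ty": 33.2,"tz": 0,"twist": 1.9},{"tx": 13,"ty": 33.2,"tz": 0,"twist": 1.9},{"tx": 13,"ty": 33.2,"tz": 3,"twist": 1.9},{"tx": 13,"ty": 33.2,"tz": 3,"twist": 1.9},{"tx": 13,"ty": 33.2,"tz": 7,"twist": 1.9},{"tx": 13,"ty": 33.2,"tz": 10,"twist": 1.9},{"tx": 13,"ty": 33.2,"tz": 10,"twist": 1.9}]' --gripper 68

```text
clock: 13.82
eef_pos: [0.6523, -0.0309, 0.0716]
tool_rot: [-0.005, 0.552, 0.834, -0.002]
wrist_force: [-0.7, 0.7, -0.6]
finger_gap: 0.0633
grasp_force: 0.0
```

```bash
python3 -c "
from h import *
mv(.658,-.034,.010,23)"
```

```text
t 13.82 pos [ 0.6523 -0.0309  0.0716] yaw 23.0 SHIFT [-0.54  0.46  6.15] twist 0.0 tz [-0.011  0.001 -1.   ] gap 0.0633 j [-0.13  0.39  1.46 -0.    1.3  -0.53]
```

Call:
carry_out --plan '[{"tx": -0.15,"ty": 0,"tz": 1,"twist": 0},{"tx": -0.15,"ty": 0,"tz": 4,"twist": 0},{"tx": -0.15,"ty": 0,"tz": 6,"twist": 0},{"tx": -0.15,"ty": 0,"tz": 6.8,"twist": 0},{"tx": -0.15,"ty": 0,"tz": 6.8,"twist": 0},{"tx": -0.15,"ty": 0,"tz": 6.8,"twist": 0}]'

```text
clock: 14.58
eef_pos: [0.6581, -0.0336, 0.0113]
tool_rot: [0.001, 0.552, 0.834, 0.0]
wrist_force: [-1.1, -0.5, 0.2]
finger_gap: 0.0635
grasp_force: 0.0
```

```bash
python3 -c "
from h import *
mv(.658,-.034,.010,23);print(env.get_state()['wrist_force'])"
```

```text
t 14.57 pos [ 0.6581 -0.0336  0.0113] yaw 22.9 SHIFT [-0.03 -0.03  0.13] twist -0.1 tz [ 0.002 -0.    -1.   ] gap 0.0635 j [-0.13  0.46  1.49 -0.    1.19 -0.53]
[-1.11741988 -0.51962365  0.2312825 ]
```

Call:
carry_out --plan '[{"tx": 0,"ty": 0,"tz": 0.1,"twist": 0},{"tx": 0,"ty": 0,"tz": 0.1,"twist": 0},{"tx": 0,"ty": 0,"tz": 0.1,"twist": 0},{"tx": 0,"ty": 0,"tz": 0.1,"twist": 0},{"tx": 0,"ty": 0,"tz": -2,"twist": 0},{"tx": 0,"ty": 0,"tz": -7,"twist": 0},{"tx": 0,"ty": 0,"tz": -12,"twist": 0},{"tx": 0,"ty": 0,"tz": -12,"twist": 0}]' --gripper 30 --grip_force 20

```text
clock: 15.58
eef_pos: [0.6614, -0.0339, 0.1383]
tool_rot: [0.005, 0.552, 0.834, 0.003]
wrist_force: [0.3, -1.0, 0.4]
finger_gap: 0.0393
grasp_force: 20.0
```

```bash
python3 -c "
from h import *
mv(.582,.2357,.10,23)"
```

```text
t 15.57 pos [ 0.6614 -0.0339  0.1383] yaw 23.0 SHIFT [27.94  3.17  3.7 ] twist -0.0 tz [ 0.012 -0.001 -1.   ] gap 0.0393 j [-0.13  0.33  1.4   0.    1.39 -0.53]
```

Call:
carry_out --plan '[{"tx": 5,"ty": 0.6,"tz": 0,"twist": 0},{"tx": 10,"ty": 1.2,"tz": 0,"twist": 0},{"tx": 15,"ty": 2,"tz": 0,"twist": 0},{"tx": 20,"ty": 2.6,"tz": 0,"twist": 0},{"tx": 25,"ty": 3.2,"tz": 1,"twist": 0},{"tx": 27.8,"ty": 3.5,"tz": 5,"twist": 0},{"tx": 27.8,"ty": 3.5,"tz": 6,"twist": 0},{"tx": 27.8,"ty": 3.5,"tz": 6,"twist": 0}]'

```text
clock: 16.58
eef_pos: [0.5803, 0.2354, 0.0691]
tool_rot: [-0.001, 0.552, 0.834, -0.001]
wrist_force: [-0.0, -0.3, 0.8]
finger_gap: 0.0396
grasp_force: 20.0
```

Call:
carry_out --plan '[{"tx": 0,"ty": 0,"tz": 0,"twist": 0},{"tx": 0,"ty": 0,"tz": 0,"twist": 0}]'

```text
clock: 16.82
eef_pos: [0.5824, 0.2355, 0.0717]
tool_rot: [0.001, 0.553, 0.833, 0.001]
wrist_force: [-0.3, 0.3, 0.7]
finger_gap: 0.0393
grasp_force: 20.0
```

```bash
python3 -c "
from h import *
mv(.582,.2357,.027,23)
foils()"
```

```text
t 16.82 pos [0.5824 0.2355 0.0717] yaw 22.9 SHIFT [ 0.03 -0.05  4.47] twist -0.1 tz [ 0.002  0.001 -1.   ] gap 0.0393 j [ 0.3   0.31  1.55 -0.    1.27 -0.1 ]
foil side [ 0.535  -0.1449] area 106 [338.6 193.8]
foil side [ 0.4429 -0.1521] area 118 [370.2 197.5]
foil side [ 0.5639 -0.0554] area 116 [320.7 211.6]
foil side [ 0.4595 -0.0602] area 111 [358.2 217.1]
```

Call:
carry_out --plan '[{"tx": 0,"ty": 0,"tz": 2,"twist": 0},{"tx": 0,"ty": 0,"tz": 3.3,"twist": 0},{"tx": 0,"ty": 0,"tz": 4,"twist": 0},{"tx": 0,"ty": 0,"tz": 4.4,"twist": 0},{"tx": 0,"ty": 0,"tz": 4.4,"twist": 0},{"tx": 0,"ty": 0,"tz": 4.4,"twist": 0}]'

```text
clock: 17.62
eef_pos: [0.5814, 0.2364, 0.0265]
tool_rot: [0.0, 0.552, 0.834, 0.0]
wrist_force: [-0.1, 0.8, 0.3]
finger_gap: 0.0392
grasp_force: 20.0
```

```bash
python3 -c "
from h import *
mv(.582,.2357,.026,23)
c=capture('side');cv2.imwrite('pics/p1.png',cv2.resize(c['frame'][235:335,250:350],(600,600),interpolation=cv2.INTER_CUBIC))"
```

```text
t 17.62 pos [0.5814 0.2364 0.0265] yaw 23.0 SHIFT [-0.09  0.03  0.05] twist -0.0 tz [ 0.001  0.    -1.   ] gap 0.0392 j [ 0.3   0.37  1.58  0.    1.2  -0.1 ]
```

View pics/p1.png

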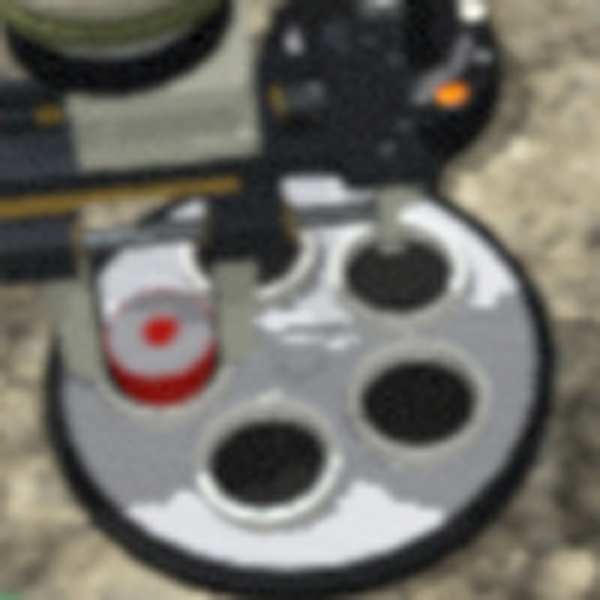

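The red capsule sits inside the ring at (160,350), with no side force. Releasing.

Call:
carry_out --plan '[{"tx": 0,"ty": 0,"tz": 0,"twist": 0},{"tx": 0,"ty": 0,"tz": 0,"twist": 0},{"tx": 0,"ty": 0,"tz": 0,"twist": 0},{"tx": 0,"ty": 0,"tz": -2,"twist": 0},{"tx": 0,"ty": 0,"tz": -6,"twist": 0},{"tx": 0,"ty": 0,"tz": -12,"twist": 0},{"tx": 0,"ty": 0,"tz": -12,"twist": 0},{"tx": 0,"ty": 0,"tz": -12,"twist": 0}]' --gripper 58

```text
clock: 18.68
eef_pos: [0.5816, 0.2364, 0.1476]
tool_rot: [0.001, 0.552, 0.834, 0.001]
wrist_force: [-0.7, -0.4, -0.4]
finger_gap: 0.0539
grasp_force: 0.0
```

```bash
python3 -c "
from h import *
mv(.440,-.1495,.11,-13)
foils()
c=capture('side');cv2.imwrite('pics/p2.png',cv2.resize(c['frame'][235:335,250:350],(600,600),interpolation=cv2.INTER_CUBIC))"
```

```text
t 18.68 pos [0.5816 0.2364 0.1476] yaw 23.0 SHIFT [-30.01 -28.09   3.7 ] twist 36.0 tz [ 0.002  0.001 -1.   ] gap 0.0539 j [ 0.3   0.24  1.49 -0.    1.4  -0.1 ]
foil side [ 0.5351 -0.1447] area 105 [338.5 193.9]
foil side [ 0.4429 -0.1517] area 116 [370.2 197.6]
foil side [ 0.5567 -0.0565] area 62 [323.3 211.8]
foil side [ 0.4596 -0.0601] area 112 [358.1 217.1]
```

View pics/p2.png

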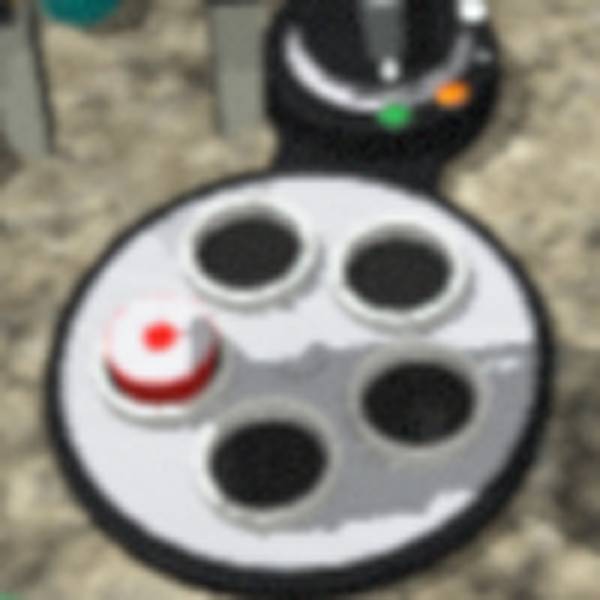

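Capsule 1 is seated, with its dot at (160,337). On to the next; I'll also check the bias numerically.

Call:
carry_out --plan '[{"tx": -30,"ty": -28.1,"tz": 0,"twist": 10},{"tx": -30,"ty": -28.1,"tz": 0,"twist": 20},{"tx": -30,"ty": -28.1,"tz": 0,"twist": 30},{"tx": -30,"ty": -28.1,"tz": 0,"twist": 36},{"tx": -30,"ty": -28.1,"tz": 0,"twist": 36},{"tx": -30,"ty": -28.1,"tz": 3.5,"twist": 36},{"tx": -30,"ty": -28.1,"tz": 5.5,"twist": 36},{"tx": -30,"ty": -28.1,"tz": 5.5,"twist": 36}]' --gripper 68

```text
clock: 19.77
eef_pos: [0.4351, -0.1504, 0.0869]
tool_rot: [-0.003, 0.784, 0.621, -0.002]
wrist_force: [0.0, 0.1, -0.3]
finger_gap: 0.0633
grasp_force: 0.0
```

Call:
carry_out --plan '[{"tx": 0,"ty": 0,"tz": 0,"twist": 0},{"tx": 0,"ty": 0,"tz": 0,"twist": 0}]'

```text
clock: 20.02
eef_pos: [0.4402, -0.1489, 0.0918]
tool_rot: [0.0, 0.782, 0.623, 0.0]
wrist_force: [0.5, 0.9, 0.1]
finger_gap: 0.0632
grasp_force: 0.0
```

```bash
cat >> h.py <<'E'
def dots(n="side",z=.038,box=(250,235,350,335)):
    "coloured foil dots: saturated red/orange/yellow small blobs on white, at height z"
    c=capture(n);x0,y0,x1,y1=box;f=cv2.resize(c["frame"][y0:y1,x0:x1],None,fx=6,fy=6,interpolation=cv2.INTER_CUBIC);h=cv2.cvtColor(f,cv2.COLOR_BGR2HSV)
    m=((h[...,1]>110)&(h[...,2]>200)&((h[...,0]<35)|(h[...,0]>170))).astype(np.uint8)
    k,l,st,ce=cv2.connectedComponentsWithStats(m)
    for i in range(1,k):
        if 60<st[i,4]<2500:
            u,v=(ce[i]+.5)/6-.5+[x0,y0];print("dot",n,st[i,4],np.round(ce[i]),np.round(at(c,u,v,z)[:2],4))
E
python3 -c "
from h import *
dots()
dots(z=.024,box=(270,185,390,235))
mv(.440,-.150,.011,-13)"
```

```text
dot side 308 [449.  93.] [0.512  0.0939]
dot side 602 [160. 336.] [0.5818 0.2373]
dot side 80 [411.  58.] [ 0.5359 -0.1427]
dot side 132 [306. 165.] [ 0.5639 -0.0536]
dot side 118 [532. 196.] [ 0.4594 -0.0599]
t 20.12 pos [ 0.4402 -0.1489  0.0918] yaw -12.9 SHIFT [-0.11 -0.01  8.08] twist 0.1 tz [ 0.001 -0.    -1.   ] gap 0.0633 j [-0.44 -0.14  2.    0.    1.29 -0.21]
```

Call:
carry_out --plan '[{"tx": -0.1,"ty": 0,"tz": 4,"twist": 0},{"tx": -0.1,"ty": 0,"tz": 7,"twist": 0},{"tx": -0.1,"ty": 0,"tz": 8.1,"twist": 0},{"tx": -0.1,"ty": 0,"tz": 8.1,"twist": 0},{"tx": -0.1,"ty": 0,"tz": 8.1,"twist": 0}]'

```text
clock: 20.75
eef_pos: [0.4403, -0.151, 0.0115]
tool_rot: [0.001, 0.783, 0.622, 0.001]
wrist_force: [-0.4, -0.0, 0.4]
finger_gap: 0.0636
grasp_force: 0.0
```

Call:
carry_out --plan '[{"tx": 0,"ty": 0,"tz": 0,"twist": 0},{"tx": 0,"ty": 0,"tz": 0,"twist": 0},{"tx": 0,"ty": 0,"tz": 0,"twist": 0},{"tx": 0,"ty": 0,"tz": 0,"twist": 0},{"tx": 0,"ty": 0,"tz": -2,"twist": 0},{"tx": 0,"ty": 0,"tz": -7,"twist": 0},{"tx": 0,"ty": 0,"tz": -12,"twist": 0},{"tx": 0,"ty": 0,"tz": -12,"twist": 0}]' --gripper 30

```text
clock: 21.75
eef_pos: [0.442, -0.152, 0.1348]
tool_rot: [0.004, 0.783, 0.622, 0.002]
wrist_force: [0.7, 0.3, -1.1]
finger_gap: 0.0395
grasp_force: 20.0
```

```bash
python3 -c "
from h import *
mv(.4872,.2274,.071,-13)"
```

```text
t 21.75 pos [ 0.442  -0.152   0.1348] yaw -13.1 SHIFT [37.99 -4.22  6.28] twist -0.1 tz [ 0.008 -0.004 -1.   ] gap 0.0395 j [-0.44 -0.19  1.96 -0.    1.37 -0.21]
```

Call:
carry_out --plan '[{"tx": 6,"ty": -0.6,"tz": 0,"twist": 0},{"tx": 12,"ty": -1.2,"tz": 0,"twist": 0},{"tx": 18,"ty": -1.8,"tz": 0,"twist": 0},{"tx": 24,"ty": -2.4,"tz": 0,"twist": 0},{"tx": 30,"ty": -3.1,"tz": 0,"twist": 0},{"tx": 35,"ty": -3.6,"tz": 1,"twist": 0},{"tx": 37.9,"ty": -3.9,"tz": 4,"twist": 0},{"tx": 37.9,"ty": -3.9,"tz": 6,"twist": 0}]'

```text
clock: 22.75
eef_pos: [0.4851, 0.2292, 0.0672]
tool_rot: [-0.001, 0.782, 0.623, -0.001]
wrist_force: [0.6, -0.6, 0.9]
finger_gap: 0.0397
grasp_force: 20.0
```

Call:
carry_out --plan '[{"tx": 0,"ty": 0,"tz": 0,"twist": 0},{"tx": 0,"ty": 0,"tz": 0,"twist": 0},{"tx": 0,"ty": 0,"tz": 0,"twist": 0}]'

```text
clock: 23.12
eef_pos: [0.4875, 0.2273, 0.0712]
tool_rot: [0.0, 0.783, 0.622, 0.001]
wrist_force: [-0.2, -0.3, -0.1]
finger_gap: 0.0394
grasp_force: 20.0
```

```bash
python3 -c "
from h import *
mv(.4872,.2274,.027,-13)
dots()"
```

```text
t 23.12 pos [0.4875 0.2273 0.0712] yaw -13.1 SHIFT [ 0.   -0.04  4.42] twist -0.1 tz [ 0.002  0.001 -1.   ] gap 0.0394 j [ 0.34  0.08  1.82 -0.    1.24  0.57]
dot side 601 [160. 336.] [0.5818 0.2373]
```

Call:
carry_out --plan '[{"tx": 0,"ty": 0,"tz": 2,"twist": 0},{"tx": 0,"ty": 0,"tz": 3.3,"twist": 0},{"tx": 0,"ty": 0,"tz": 4,"twist": 0},{"tx": 0,"ty": 0,"tz": 4.4,"twist": 0},{"tx": 0,"ty": 0,"tz": 4.4,"twist": 0},{"tx": 0,"ty": 0,"tz": 4.4,"twist": 0}]'

```text
clock: 23.92
eef_pos: [0.4866, 0.2271, 0.0264]
tool_rot: [0.0, 0.783, 0.622, -0.0]
wrist_force: [-2.7, -4.3, 3.7]
finger_gap: 0.0394
grasp_force: 20.0
```

Call:
carry_out --plan '[{"tx": 0,"ty": 0,"tz": 0,"twist": 0},{"tx": 0,"ty": 0,"tz": 0,"twist": 0},{"tx": 0,"ty": 0,"tz": 0,"twist": 0},{"tx": 0,"ty": 0,"tz": -2,"twist": 0},{"tx": 0,"ty": 0,"tz": -6,"twist": 0},{"tx": 0,"ty": 0,"tz": -12,"twist": 0},{"tx": 0,"ty": 0,"tz": -12,"twist": 0},{"tx": 0,"ty": 0,"tz": -12,"twist": 0}]' --gripper 58

```text
clock: 24.92
eef_pos: [0.4867, 0.2275, 0.1459]
tool_rot: [0.0, 0.783, 0.622, 0.0]
wrist_force: [-0.8, -0.1, -0.3]
finger_gap: 0.0538
grasp_force: 0.0
```

```bash
python3 -c "
from h import *
mv(.5635,-.0535,.09,-49)
dots();dots(z=.024,box=(270,185,390,235))"
```

```text
t 24.93 pos [0.4867 0.2275 0.1459] yaw -13.0 SHIFT [-25.64  13.82   5.59] twist 36.0 tz [ 0.001  0.    -1.   ] gap 0.0538 j [0.34 0.01 1.75 0.   1.38 0.57]
dot side 267 [449.  94.] [0.5121 0.0943]
dot side 603 [160. 336.] [0.5818 0.2373]
dot side 588 [417. 366.] [0.4877 0.2254]
```

```bash
python3 -c "
from h import *
c=capture('side')
cv2.imwrite('pics/p3.png',np.hstack([cv2.resize(c['frame'][235:335,250:350],(600,600),interpolation=cv2.INTER_CUBIC)]))
dots('top',box=(195,165,265,225))
dots('top',z=.048,box=(195,165,265,225))"
```

```text
dot top 189 [190. 109.] [0.5802 0.2362]
dot top 207 [140. 244.] [0.4873 0.2266]
dot top 160 [394. 276.] [0.509  0.0845]
dot top 189 [190. 109.] [0.574  0.2319]
dot top 206 [140. 244.] [0.4819 0.2223]
dot top 160 [394. 276.] [0.5034 0.0813]
```

View pics/p3.png

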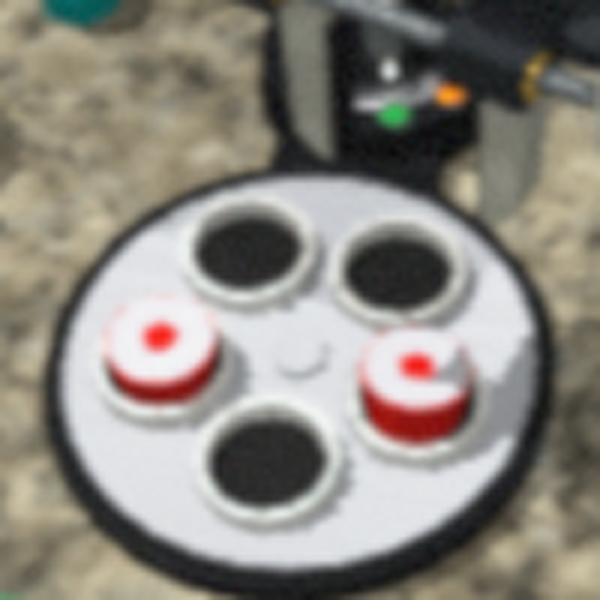

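The capsule at (417,366) shows too much of its near side, so its foot is resting on the +y rim. I'll regrasp it, shift about 4 mm in -y and lower again.

Call:
carry_out --plan '[{"tx": 0,"ty": 0,"tz": 5,"twist": 0},{"tx": 0,"ty": 0,"tz": 10,"twist": 0},{"tx": 0,"ty": 0,"tz": 11.6,"twist": 0},{"tx": 0,"ty": 0,"tz": 11.6,"twist": 0},{"tx": 0,"ty": 0,"tz": 11.6,"twist": 0}]'

```text
clock: 25.8
eef_pos: [0.4882, 0.228, 0.0321]
tool_rot: [0.0, 0.783, 0.622, 0.001]
wrist_force: [0.3, -0.0, 0.5]
finger_gap: 0.0536
grasp_force: 0.0
```

Call:
carry_out --plan '[{"tx": 0,"ty": 0,"tz": 0,"twist": 0},{"tx": 0,"ty": 0,"tz": 0,"twist": 0},{"tx": 0,"ty": 0,"tz": 0,"twist": 0},{"tx": 0,"ty": 0,"tz": -0.8,"twist": 0},{"tx": -0.35,"ty": 0,"tz": -0.8,"twist": 0},{"tx": -0.35,"ty": 0,"tz": -0.8,"twist": 0}]' --gripper 30 --grip_force 10

```text
clock: 26.55
eef_pos: [0.4857, 0.2237, 0.038]
tool_rot: [0.0, 0.783, 0.622, -0.0]
wrist_force: [0.8, -0.9, -1.1]
finger_gap: 0.0394
grasp_force: 10.0
```

Call:
carry_out --plan '[{"tx": 0,"ty": 0,"tz": 0.3,"twist": 0},{"tx": 0,"ty": 0,"tz": 0.6,"twist": 0},{"tx": 0,"ty": 0,"tz": 0.7,"twist": 0},{"tx": 0,"ty": 0,"tz": 0.7,"twist": 0}]'

```text
clock: 27.05
eef_pos: [0.4858, 0.2243, 0.0311]
tool_rot: [-0.0, 0.783, 0.622, 0.0]
wrist_force: [-1.9, 1.7, 3.1]
finger_gap: 0.0396
grasp_force: 10.0
```

Call:
carry_out --plan '[{"tx": 0.1,"ty": 0,"tz": 0,"twist": 0},{"tx": 0.15,"ty": 0,"tz": 0,"twist": 0},{"tx": 0.15,"ty": 0,"tz": 0,"twist": 0}]'

```text
clock: 27.42
eef_pos: [0.4862, 0.2253, 0.0309]
tool_rot: [0.0, 0.783, 0.622, -0.0]
wrist_force: [-0.4, -1.3, 1.2]
finger_gap: 0.0394
grasp_force: 10.0
```

Call:
carry_out --plan '[{"tx": 0,"ty": 0,"tz": 0,"twist": 0},{"tx": 0,"ty": 0,"tz": 0,"twist": 0},{"tx": 0,"ty": 0,"tz": 0,"twist": 0},{"tx": 0,"ty": 0,"tz": -2,"twist": 0},{"tx": 0,"ty": 0,"tz": -6,"twist": 0},{"tx": 0,"ty": 0,"tz": -11,"twist": 0},{"tx": 0,"ty": 0,"tz": -11,"twist": 0},{"tx": 0,"ty": 0,"tz": -11,"twist": 0}]' --gripper 58

```text
clock: 28.42
eef_pos: [0.486, 0.2255, 0.1407]
tool_rot: [-0.0, 0.783, 0.622, 0.0]
wrist_force: [-0.9, -0.7, -1.4]
finger_gap: 0.0537
grasp_force: 0.0
```

```bash
python3 -c "
from h import *
c=capture('side');f=cv2.resize(c['frame'][235:335,250:350],(600,600),interpolation=cv2.INTER_CUBIC)
cv2.imwrite('pics/p4.png',f)
h=cv2.cvtColor(f,cv2.COLOR_BGR2HSV)
for u in (160,416): # vertical profile of red side
    col=h[280:460,u-20:u+20];m=(col[...,1]>120)&(col[...,2]<200)&(col[...,2]>60)
    r=np.where(m.mean(1)>.5)[0]+280;print(u,r.min() if len(r) else None,r.max() if len(r) else None,len(r))
dots();dots('top',box=(195,165,265,225))"
```

```text
160 385 400 16
416 420 440 21
dot side 78 [447.  97.] [0.5124 0.0963]
dot side 604 [160. 336.] [0.5818 0.2373]
dot side 691 [417. 371.] [0.4874 0.2275]
dot top 190 [190. 109.] [0.5802 0.2363]
dot top 238 [140. 245.] [0.4864 0.2263]
dot top 163 [394. 276.] [0.509  0.0845]
```

Seated now: both cameras agree to within the same bias as the first capsule. Next is B.

```bash
python3 -c "
from h import *
mv(.5635,-.053,.09,-49)"
```

```text
t 28.57 pos [0.485  0.2251 0.1392] yaw -13.1 SHIFT [-25.31  13.94   4.92] twist 35.9 tz [-0.003 -0.001 -1.   ] gap 0.0541 j [0.34 0.01 1.76 0.   1.37 0.57]
```

Call:
carry_out --plan '[{"tx": -25.4,"ty": 13.9,"tz": 0,"twist": 10},{"tx": -25.4,"ty": 13.9,"tz": 0,"twist": 20},{"tx": -25.4,"ty": 13.9,"tz": 0,"twist": 30},{"tx": -25.4,"ty": 13.9,"tz": 0,"twist": 35.9},{"tx": -25.4,"ty": 13.9,"tz": 0,"twist": 35.9},{"tx": -25.4,"ty": 13.9,"tz": 3,"twist": 35.9},{"tx": -25.4,"ty": 13.9,"tz": 5,"twist": 35.9},{"tx": -25.4,"ty": 13.9,"tz": 5,"twist": 35.9}]' --gripper 68

```text
clock: 29.58
eef_pos: [0.5617, -0.0524, 0.0879]
tool_rot: [-0.002, 0.936, 0.351, -0.003]
wrist_force: [0.0, 0.4, -0.0]
finger_gap: 0.0629
grasp_force: 0.0
```

Call:
carry_out --plan '[{"tx": 0,"ty": 0,"tz": 0,"twist": 0},{"tx": 0,"ty": 0,"tz": 0,"twist": 0},{"tx": 0,"ty": 0,"tz": 0,"twist": 0}]'

```text
clock: 29.95
eef_pos: [0.5649, -0.0532, 0.0921]
tool_rot: [0.0, 0.936, 0.351, 0.001]
wrist_force: [-1.3, 0.3, 0.7]
finger_gap: 0.0633
grasp_force: 0.0
```

```bash
python3 -c "
from h import *
mv(.5635,-.053,.011,-49);foils();dots(z=.024,box=(270,185,390,235))"
```

```text
t 29.95 pos [ 0.5649 -0.0532  0.0921] yaw -48.9 SHIFT [-0.1  -0.12  8.11] twist 0.1 tz [ 0.002 -0.    -1.   ] gap 0.0633 j [-0.18  0.14  1.72 -0.    1.29  0.67]
foil side [ 0.687  -0.3956] area 44 [313.3 143.5]
foil side [ 0.5379 -0.1478] area 67 [337.8 193.1]
foil side [ 0.5632 -0.0542] area 112 [320.8 211.9]
dot side 135 [412.  59.] [ 0.5353 -0.1422]
dot side 162 [305. 164.] [ 0.5641 -0.0539]
```

Call:
carry_out --plan '[{"tx": -0.05,"ty": -0.1,"tz": 4,"twist": 0},{"tx": -0.05,"ty": -0.1,"tz": 7,"twist": 0},{"tx": -0.05,"ty": -0.1,"tz": 8.1,"twist": 0},{"tx": -0.05,"ty": -0.1,"tz": 8.1,"twist": 0},{"tx": -0.05,"ty": -0.1,"tz": 8.1,"twist": 0}]'

```text
clock: 30.68
eef_pos: [0.5645, -0.0531, 0.0116]
tool_rot: [0.001, 0.937, 0.351, 0.001]
wrist_force: [0.5, 0.3, -0.1]
finger_gap: 0.0634
grasp_force: 0.0
```

Call:
carry_out --plan '[{"tx": 0,"ty": 0,"tz": 0,"twist": 0},{"tx": 0,"ty": 0,"tz": 0,"twist": 0},{"tx": 0,"ty": 0,"tz": 0,"twist": 0},{"tx": 0,"ty": 0,"tz": 0,"twist": 0},{"tx": 0,"ty": 0,"tz": -2,"twist": 0},{"tx": 0,"ty": 0,"tz": -7,"twist": 0},{"tx": 0,"ty": 0,"tz": -13,"twist": 0},{"tx": 0,"ty": 0,"tz": -13,"twist": 0}]' --gripper 30 --grip_force 20

```text
clock: 31.68
eef_pos: [0.5676, -0.0537, 0.1481]
tool_rot: [0.003, 0.937, 0.351, 0.005]
wrist_force: [0.2, -0.5, -0.1]
finger_gap: 0.0395
grasp_force: 20.0
```

Call:
carry_out --plan '[{"tx": 0,"ty": 0,"tz": 0,"twist": 0},{"tx": 0,"ty": 0,"tz": 0,"twist": 0}]'

```text
clock: 31.92
eef_pos: [0.562, -0.0527, 0.1384]
tool_rot: [-0.001, 0.937, 0.351, -0.001]
wrist_force: [0.3, -0.3, -0.7]
finger_gap: 0.0397
grasp_force: 20.0
```

```bash
python3 -c "
from h import *
mv(.5687,.1784,.071,-49)"
```

```text
t 31.93 pos [ 0.562  -0.0527  0.1384] yaw -49.0 SHIFT [ 15.7  -16.97   6.75] twist 0.0 tz [-0.003  0.001 -1.   ] gap 0.0397 j [-0.18  0.09  1.68 -0.    1.37  0.67]
```

Call:
carry_out --plan '[{"tx": 3.5,"ty": -3.9,"tz": 0,"twist": 0},{"tx": 7,"ty": -7.8,"tz": 0,"twist": 0},{"tx": 10.5,"ty": -11.6,"tz": 0,"twist": 0},{"tx": 13.5,"ty": -15,"tz": 1,"twist": 0},{"tx": 15.5,"ty": -17.2,"tz": 4,"twist": 0},{"tx": 15.5,"ty": -17.2,"tz": 7,"twist": 0},{"tx": 15.5,"ty": -17.2,"tz": 7,"twist": 0},{"tx": 15.5,"ty": -17.2,"tz": 7,"twist": 0}]'

```text
clock: 32.92
eef_pos: [0.5671, 0.1782, 0.0702]
tool_rot: [-0.0, 0.937, 0.35, -0.0]
wrist_force: [0.3, 0.5, -0.5]
finger_gap: 0.0396
grasp_force: 20.0
```

Call:
carry_out --plan '[{"tx": 0,"ty": 0,"tz": 0,"twist": 0},{"tx": 0,"ty": 0,"tz": 0,"twist": 0}]'

```text
clock: 33.17
eef_pos: [0.5681, 0.1784, 0.0714]
tool_rot: [0.0, 0.937, 0.35, 0.001]
wrist_force: [0.8, 0.2, 0.7]
finger_gap: 0.0395
grasp_force: 20.0
```

```bash
python3 -c "
from h import *
mv(.5687,.1784,.027,-49);dots(z=.085)"
```

```text
t 33.17 pos [0.5681 0.1784 0.0714] yaw -49.0 SHIFT [0.04 0.04 4.44] twist 0.0 tz [ 0.002  0.    -1.   ] gap 0.0395 j [ 0.22  0.23  1.65 -0.    1.26  1.07]
dot side 600 [160. 336.] [0.5652 0.2701]
dot side 113 [407. 377.] [0.4798 0.2639]
```

Call:
carry_out --plan '[{"tx": 0,"ty": 0.05,"tz": 2,"twist": 0},{"tx": 0,"ty": 0.05,"tz": 3.3,"twist": 0},{"tx": 0,"ty": 0.05,"tz": 4,"twist": 0},{"tx": 0,"ty": 0.05,"tz": 4.4,"twist": 0},{"tx": 0,"ty": 0.05,"tz": 4.4,"twist": 0},{"tx": 0,"ty": 0.05,"tz": 4.4,"twist": 0}]'

```text
clock: 33.98
eef_pos: [0.5678, 0.1783, 0.0265]
tool_rot: [0.0, 0.937, 0.351, 0.0]
wrist_force: [-0.5, 0.4, 0.4]
finger_gap: 0.0397
grasp_force: 20.0
```

No contact force, so releasing.

Call:
carry_out --plan '[{"tx": 0,"ty": 0,"tz": 0,"twist": 0},{"tx": 0,"ty": 0,"tz": 0,"twist": 0},{"tx": 0,"ty": 0,"tz": 0,"twist": 0},{"tx": 0,"ty": 0,"tz": -2,"twist": 0},{"tx": 0,"ty": 0,"tz": -6,"twist": 0},{"tx": 0,"ty": 0,"tz": -12,"twist": 0},{"tx": 0,"ty": 0,"tz": -12,"twist": 0},{"tx": 0,"ty": 0,"tz": -12,"twist": 0}]' --gripper 58

```text
clock: 34.98
eef_pos: [0.568, 0.1783, 0.1476]
tool_rot: [0.0, 0.937, 0.351, 0.001]
wrist_force: [0.1, -0.5, -1.2]
finger_gap: 0.0541
grasp_force: 0.0
```

```bash
python3 -c "
from h import *
mv(.459,-.0585,.09,-85);dots();dots('top',box=(195,165,265,225));foils();dots(z=.024,box=(270,185,390,235))"
```

```text
t 34.98 pos [0.568  0.1783 0.1476] yaw -48.9 SHIFT [-23.78  10.7    5.72] twist 36.1 tz [ 0.002  0.    -1.   ] gap 0.0541 j [ 0.22  0.16  1.59 -0.    1.39  1.07]
dot side 307 [449.  93.] [0.512  0.0939]
dot side 347 [247. 220.] [0.569  0.1773]
dot side 603 [160. 336.] [0.5818 0.2373]
dot side 637 [415. 371.] [0.4879 0.2276]
dot top 189 [190. 109.] [0.5802 0.2363]
dot top 103 [279. 151.] [0.5677 0.1762]
dot top 217 [140. 244.] [0.487  0.2263]
dot top 160 [394. 276.] [0.509  0.0844]
foil side [ 0.7361 -0.1404] area 76 [273.4 183.9]
foil side [ 0.5351 -0.1447] area 105 [338.5 193.9]
foil side [ 0.4597 -0.0602] area 111 [358.1 217.1]
foil side [0.4692 0.179 ] area 45 [332.8 284.8]
dot side 101 [411.  58.] [ 0.5357 -0.1425]
dot side 159 [532. 196.] [ 0.4594 -0.0599]
```

Call:
carry_out --plan '[{"tx": -23.8,"ty": 10.7,"tz": 0,"twist": 10},{"tx": -23.8,"ty": 10.7,"tz": 0,"twist": 20},{"tx": -23.8,"ty": 10.7,"tz": 0,"twist": 30},{"tx": -23.8,"ty": 10.7,"tz": 0,"twist": 36},{"tx": -23.8,"ty": 10.7,"tz": 1,"twist": 36},{"tx": -23.8,"ty": 10.7,"tz": 5.7,"twist": 36},{"tx": -23.8,"ty": 10.7,"tz": 5.7,"twist": 36},{"tx": -23.8,"ty": 10.7,"tz": 5.7,"twist": 36}]' --gripper 68

```text
clock: 36.17
eef_pos: [0.4584, -0.0582, 0.0895]
tool_rot: [-0.0, 0.999, 0.045, -0.0]
wrist_force: [0.8, 0.1, -0.2]
finger_gap: 0.0632
grasp_force: 0.0
```

Call:
carry_out --plan '[{"tx": 0,"ty": 0,"tz": 0,"twist": 0},{"tx": 0,"ty": 0,"tz": 0,"twist": 0},{"tx": 0,"ty": 0,"tz": 0,"twist": 0}]'

```text
clock: 36.55
eef_pos: [0.4588, -0.0587, 0.0897]
tool_rot: [0.0, 0.999, 0.044, 0.001]
wrist_force: [-0.6, -0.6, -0.2]
finger_gap: 0.0635
grasp_force: 0.0
```

```bash
python3 -c "
from h import *
mv(.4594,-.059,.011,-85)"
```

```text
t 36.55 pos [ 0.4588 -0.0587  0.0897] yaw -84.9 SHIFT [0.05 0.03 7.87] twist 0.1 tz [ 0.001 -0.    -1.   ] gap 0.0635 j [-0.24 -0.15  2.01 -0.    1.28  1.24]
```

Call:
carry_out --plan '[{"tx": 0.05,"ty": 0,"tz": 4,"twist": 0},{"tx": 0.05,"ty": 0,"tz": 7,"twist": 0},{"tx": 0.05,"ty": 0,"tz": 7.9,"twist": 0},{"tx": 0.05,"ty": 0,"tz": 7.9,"twist": 0},{"tx": 0.05,"ty": 0,"tz": 7.9,"twist": 0}]'

```text
clock: 37.17
eef_pos: [0.46, -0.059, 0.0115]
tool_rot: [0.0, 0.999, 0.044, 0.001]
wrist_force: [-0.2, -0.2, 1.0]
finger_gap: 0.0632
grasp_force: 0.0
```

Call:
carry_out --plan '[{"tx": 0,"ty": 0,"tz": 0,"twist": 0},{"tx": 0,"ty": 0,"tz": 0,"twist": 0},{"tx": 0,"ty": 0,"tz": 0,"twist": 0},{"tx": 0,"ty": 0,"tz": 0,"twist": 0},{"tx": 0,"ty": 0,"tz": -2,"twist": 0},{"tx": 0,"ty": 0,"tz": -7,"twist": 0},{"tx": 0,"ty": 0,"tz": -13,"twist": 0},{"tx": 0,"ty": 0,"tz": -13,"twist": 0}]' --gripper 30 --grip_force 20

```text
clock: 38.17
eef_pos: [0.4625, -0.0596, 0.1457]
tool_rot: [0.001, 0.999, 0.044, 0.005]
wrist_force: [0.4, 0.3, -1.2]
finger_gap: 0.0395
grasp_force: 20.0
```

Call:
carry_out --plan '[{"tx": 0,"ty": 0,"tz": 0,"twist": 0},{"tx": 0,"ty": 0,"tz": 0,"twist": 0},{"tx": 0,"ty": 0,"tz": 0,"twist": 0}]'

```text
clock: 38.55
eef_pos: [0.4577, -0.0585, 0.1384]
tool_rot: [-0.0, 0.999, 0.044, -0.001]
wrist_force: [0.7, 1.2, -0.3]
finger_gap: 0.0394
grasp_force: 20.0
```

```bash
python3 -c "
from h import *
mv(.5316,.266,.071,-85)"
```

```text
t 38.55 pos [ 0.4577 -0.0585  0.1384] yaw -84.9 SHIFT [ 10.24 -31.67   6.74] twist 0.1 tz [-0.003  0.001 -1.   ] gap 0.0394 j [-0.24 -0.2   1.96 -0.    1.39  1.24]
```

Call:
carry_out --plan '[{"tx": 1.8,"ty": -5.5,"tz": 0,"twist": 0},{"tx": 3.5,"ty": -11,"tz": 0,"twist": 0},{"tx": 5.3,"ty": -16.5,"tz": 0,"twist": 0},{"tx": 7,"ty": -22,"tz": 0,"twist": 0},{"tx": 8.8,"ty": -27.5,"tz": 0,"twist": 0},{"tx": 10.1,"ty": -31.7,"tz": 0,"twist": 0},{"tx": 10.1,"ty": -31.7,"tz": 4,"twist": 0},{"tx": 10.1,"ty": -31.7,"tz": 7,"twist": 0}]'

```text
clock: 39.55
eef_pos: [0.5303, 0.2664, 0.0674]
tool_rot: [0.0, 0.999, 0.045, -0.001]
wrist_force: [0.5, -1.9, -0.7]
finger_gap: 0.0395
grasp_force: 20.0
```

Call:
carry_out --plan '[{"tx": 0,"ty": 0,"tz": 0,"twist": 0},{"tx": 0,"ty": 0,"tz": 0,"twist": 0},{"tx": 0,"ty": 0,"tz": 0,"twist": 0}]'

```text
clock: 39.92
eef_pos: [0.5327, 0.2662, 0.072]
tool_rot: [-0.0, 0.999, 0.044, 0.001]
wrist_force: [-0.1, 0.0, 0.2]
finger_gap: 0.0392
grasp_force: 20.0
```

```bash
python3 -c "
from h import *
mv(.5316,.266,.027,-85)"
```

```text
t 39.92 pos [0.5327 0.2662 0.072 ] yaw -85.0 SHIFT [-0.13  0.02  4.5 ] twist 0.0 tz [ 0.003  0.001 -1.   ] gap 0.0392 j [ 0.38  0.23  1.65 -0.    1.26  1.86]
```

Call:
carry_out --plan '[{"tx": -0.1,"ty": 0,"tz": 2,"twist": 0},{"tx": -0.1,"ty": 0,"tz": 3.3,"twist": 0},{"tx": -0.1,"ty": 0,"tz": 4,"twist": 0},{"tx": -0.1,"ty": 0,"tz": 4.4,"twist": 0},{"tx": -0.1,"ty": 0,"tz": 4.4,"twist": 0},{"tx": -0.1,"ty": 0,"tz": 4.4,"twist": 0}]'

```text
clock: 40.67
eef_pos: [0.5309, 0.266, 0.0265]
tool_rot: [-0.0, 0.999, 0.044, 0.0]
wrist_force: [-0.6, 0.5, 0.0]
finger_gap: 0.0394
grasp_force: 20.0
```

Call:
carry_out --plan '[{"tx": 0,"ty": 0,"tz": 0,"twist": 0},{"tx": 0,"ty": 0,"tz": 0,"twist": 0},{"tx": 0,"ty": 0,"tz": 0,"twist": 0},{"tx": 0,"ty": 0,"tz": -2,"twist": 0},{"tx": 0,"ty": 0,"tz": -6,"twist": 0},{"tx": 0,"ty": 0,"tz": -12,"twist": 0},{"tx": 0,"ty": 0,"tz": -12,"twist": 0},{"tx": 0,"ty": 0,"tz": -12,"twist": 0}]' --gripper 58

```text
clock: 41.68
eef_pos: [0.5309, 0.266, 0.1475]
tool_rot: [-0.0, 0.999, 0.044, 0.001]
wrist_force: [-0.4, 0.1, -0.7]
finger_gap: 0.0539
grasp_force: 0.0
```

```bash
python3 -c "
from h import *
mv(.5355,-.1415,.09,-121);dots();dots('top',box=(195,165,265,225));foils();dots(z=.024,box=(270,185,390,235))"
```

```text
t 41.67 pos [0.5309 0.266  0.1475] yaw -84.9 SHIFT [-3.15 40.64  5.72] twist 36.1 tz [ 0.002  0.001 -1.   ] gap 0.0539 j [ 0.38  0.15  1.59 -0.    1.39  1.86]
dot side 302 [449.  93.] [0.5119 0.0939]
dot side 660 [160. 336.] [0.5818 0.2373]
dot side 459 [412. 370.] [0.4892 0.2273]
dot side 484 [266. 430.] [0.5315 0.265 ]
dot top 220 [190. 109.] [0.5802 0.2361]
dot top 116 [279. 151.] [0.568  0.1765]
dot top 122 [110. 166.] [0.5304 0.264 ]
dot top 178 [141. 243.] [0.4878 0.2262]
dot top 145 [394. 276.] [0.5089 0.0847]
foil side [ 0.5352 -0.1447] area 106 [338.5 193.9]
foil side [ 7.04e-01 -5.00e-04] area 142 [265.8 215.6]
dot side 80 [411.  58.] [ 0.5357 -0.1428]
```

Call:
carry_out --plan '[{"tx": -3.1,"ty": 40.6,"tz": 0,"twist": 10},{"tx": -3.1,"ty": 40.6,"tz": 0,"twist": 20},{"tx": -3.1,"ty": 40.6,"tz": 0,"twist": 30},{"tx": -3.1,"ty": 40.6,"tz": 0,"twist": 36},{"tx": -3.1,"ty": 40.6,"tz": 0,"twist": 36},{"tx": -3.1,"ty": 40.6,"tz": 1,"twist": 36},{"tx": -3.1,"ty": 40.6,"tz": 5.7,"twist": 36},{"tx": -3.1,"ty": 40.6,"tz": 5.7,"twist": 36}]' --gripper 68

```text
clock: 42.88
eef_pos: [0.531, -0.1423, 0.0835]
tool_rot: [-0.0, 0.963, -0.269, -0.005]
wrist_force: [-0.6, 0.5, -0.3]
finger_gap: 0.0635
grasp_force: 0.0
```

Call:
carry_out --plan '[{"tx": 0,"ty": 0,"tz": 0,"twist": 0},{"tx": 0,"ty": 0,"tz": 0,"twist": 0},{"tx": 0,"ty": 0,"tz": 0,"twist": 0}]'

```text
clock: 43.25
eef_pos: [0.5364, -0.1406, 0.0905]
tool_rot: [0.0, 0.964, -0.266, 0.001]
wrist_force: [-0.2, 0.5, -1.1]
finger_gap: 0.0634
grasp_force: 0.0
```

```bash
python3 -c "
from h import *
mv(.5355,-.1418,.011,-121)"
```

```text
t 43.25 pos [ 0.5364 -0.1406  0.0905] yaw -120.9 SHIFT [-0.03  0.15  7.95] twist 0.1 tz [ 0.002 -0.001 -1.   ] gap 0.0634 j [-0.35  0.1   1.76  0.    1.28  1.76]
```

Call:
carry_out --plan '[{"tx": 0,"ty": 0.1,"tz": 4,"twist": 0},{"tx": 0,"ty": 0.1,"tz": 7,"twist": 0},{"tx": 0,"ty": 0.1,"tz": 7.9,"twist": 0},{"tx": 0,"ty": 0.1,"tz": 7.9,"twist": 0},{"tx": 0,"ty": 0.1,"tz": 7.9,"twist": 0}]'

```text
clock: 43.88
eef_pos: [0.5362, -0.1425, 0.0118]
tool_rot: [0.0, 0.964, -0.267, 0.001]
wrist_force: [0.4, -0.5, 0.1]
finger_gap: 0.0633
grasp_force: 0.0
```

Call:
carry_out --plan '[{"tx": 0,"ty": 0,"tz": 0,"twist": 0},{"tx": 0,"ty": 0,"tz": 0,"twist": 0},{"tx": 0,"ty": 0,"tz": 0,"twist": 0},{"tx": 0,"ty": 0,"tz": 0,"twist": 0},{"tx": 0,"ty": 0,"tz": -2,"twist": 0},{"tx": 0,"ty": 0,"tz": -7,"twist": 0},{"tx": 0,"ty": 0,"tz": -13,"twist": 0},{"tx": 0,"ty": 0,"tz": -13,"twist": 0}]' --gripper 30 --grip_force 20

```text
clock: 44.88
eef_pos: [0.539, -0.1437, 0.1481]
tool_rot: [0.001, 0.964, -0.267, 0.006]
wrist_force: [0.6, 0.0, -0.0]
finger_gap: 0.0397
grasp_force: 20.0
```

Call:
carry_out --plan '[{"tx": 0,"ty": 0,"tz": 0,"twist": 0},{"tx": 0,"ty": 0,"tz": 0,"twist": 0},{"tx": 0,"ty": 0,"tz": 0,"twist": 0}]'

```text
clock: 45.25
eef_pos: [0.5338, -0.1418, 0.1384]
tool_rot: [-0.0, 0.964, -0.267, -0.001]
wrist_force: [0.1, 0.4, 0.1]
finger_gap: 0.0391
grasp_force: 20.0
```

```bash
python3 -c "
from h import *
mv(.5101,.1733,.071,-121)"
```

```text
t 45.25 pos [ 0.5338 -0.1418  0.1384] yaw -120.9 SHIFT [-18.22 -25.81   6.78] twist 0.1 tz [-0.003  0.001 -1.   ] gap 0.0391 j [-0.35  0.06  1.71  0.    1.37  1.76]
```

Call:
carry_out --plan '[{"tx": -3.2,"ty": -4.5,"tz": 0,"twist": 0},{"tx": -6.4,"ty": -9,"tz": 0,"twist": 0},{"tx": -9.7,"ty": -13.5,"tz": 0,"twist": 0},{"tx": -12.9,"ty": -18,"tz": 0,"twist": 0},{"tx": -16,"ty": -22.5,"tz": 0,"twist": 0},{"tx": -18.4,"ty": -25.7,"tz": 0,"twist": 0},{"tx": -18.4,"ty": -25.7,"tz": 4,"twist": 0},{"tx": -18.4,"ty": -25.7,"tz": 7,"twist": 0}]'

```text
clock: 46.25
eef_pos: [0.508, 0.1735, 0.0679]
tool_rot: [0.0, 0.964, -0.266, -0.001]
wrist_force: [0.4, -0.5, -0.5]
finger_gap: 0.039
grasp_force: 20.0
```

Call:
carry_out --plan '[{"tx": 0,"ty": 0,"tz": 0,"twist": 0},{"tx": 0,"ty": 0,"tz": 0,"twist": 0},{"tx": 0,"ty": 0,"tz": 0,"twist": 0}]'

```text
clock: 46.62
eef_pos: [0.5105, 0.173, 0.0718]
tool_rot: [-0.001, 0.964, -0.267, 0.001]
wrist_force: [0.3, 0.3, -0.5]
finger_gap: 0.0394
grasp_force: 20.0
```

```bash
python3 -c "
from h import *
mv(.5101,.1733,.027,-121)"
```

```text
t 46.62 pos [0.5105 0.173  0.0718] yaw -121.0 SHIFT [-0.06  0.    4.48] twist 0.0 tz [ 0.003  0.001 -1.   ] gap 0.0394 j [0.23 0.09 1.81 0.   1.24 2.34]
```

Call:
carry_out --plan '[{"tx": 0,"ty": 0,"tz": 2,"twist": 0},{"tx": 0,"ty": 0,"tz": 3.3,"twist": 0},{"tx": 0,"ty": 0,"tz": 4,"twist": 0},{"tx": 0,"ty": 0,"tz": 4.4,"twist": 0},{"tx": 0,"ty": 0,"tz": 4.4,"twist": 0},{"tx": 0,"ty": 0,"tz": 4.4,"twist": 0}]'

```text
clock: 47.38
eef_pos: [0.5095, 0.173, 0.0265]
tool_rot: [-0.0, 0.964, -0.267, 0.0]
wrist_force: [-0.0, -0.4, -1.1]
finger_gap: 0.0392
grasp_force: 20.0
```

Call:
carry_out --plan '[{"tx": 0,"ty": 0,"tz": 0,"twist": 0},{"tx": 0,"ty": 0,"tz": 0,"twist": 0},{"tx": 0,"ty": 0,"tz": 0,"twist": 0},{"tx": 0,"ty": 0,"tz": -2,"twist": 0},{"tx": 0,"ty": 0,"tz": -6,"twist": 0},{"tx": 0,"ty": 0,"tz": -12,"twist": 0},{"tx": 0,"ty": 0,"tz": -16,"twist": 0},{"tx": 0,"ty": 0,"tz": -16,"twist": 0}]' --gripper 58

```text
clock: 48.38
eef_pos: [0.5118, 0.1735, 0.1908]
tool_rot: [-0.002, 0.964, -0.267, 0.004]
wrist_force: [0.4, -0.2, -0.2]
finger_gap: 0.0538
grasp_force: 0.0
```

```bash
python3 -c "
from h import *
mv(.4105,-.29,.16,-121);dots();dots('top',box=(195,165,265,225))
c=capture('side');f=c['frame']
a=cv2.resize(f[235:335,250:350],(600,600),interpolation=cv2.INTER_CUBIC)
cv2.imwrite('pics/p5.png',np.hstack([a,np.vstack([cv2.resize(f,(200,125)),np.zeros((475,200,3),np.uint8)])]))
for n in('side','top'):
  cc=capture(n)
  for r in finder.cut_out('cover_grip',cc)[:3]: print(n,round(r['p'],2),r['extent'])
  print(proj(cc,[.4105,-.29,.064]),proj(cc,[.4105,-.29,.0]))
"
```

```text
t 48.38 pos [0.5118 0.1735 0.1908] yaw -120.9 SHIFT [15.13 44.98  2.92] twist 0.1 tz [ 0.008  0.002 -1.   ] gap 0.0538 j [ 0.23 -0.02  1.7  -0.    1.46  2.34]
dot side 307 [449.  93.] [0.512  0.0939]
dot side 344 [247. 220.] [0.569  0.1773]
dot side 391 [401. 243.] [0.5091 0.1728]
dot side 596 [160. 336.] [0.5818 0.2373]
dot side 637 [415. 371.] [0.4879 0.2276]
dot side 486 [266. 430.] [0.5315 0.2651]
dot top 190 [190. 109.] [0.5802 0.2362]
dot top 102 [279. 151.] [0.5677 0.1763]
dot top 118 [110. 166.] [0.5304 0.264 ]
dot top 113 [247. 238.] [0.5083 0.1716]
dot top 216 [140. 244.] [0.487  0.2263]
dot top 161 [394. 276.] [0.5091 0.0845]
side 0.59 [363.2, 150.7, 54.1, 36.8]
[389.50196806 161.76943473] [387.44537896 178.61324446]
top 0.6 [201.2, 177.8, 85.5, 47.5]
top 0.55 [348.3, 249.8, 48.5, 57.6]
[364.97510047 263.99419515] [362.96552757 272.89302474]
```

View pics/p5.png

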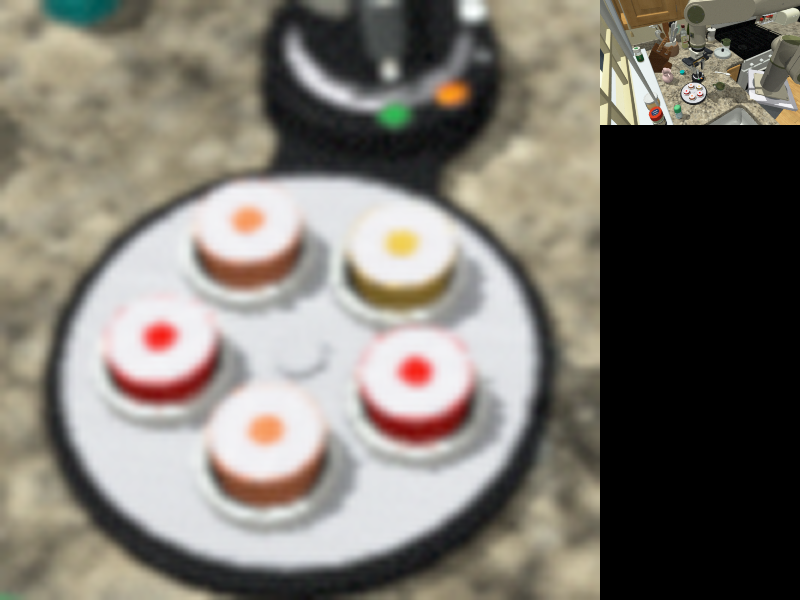

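All five capsules are seated, with foil dots at (247,220), (401,243), (415,371), (266,430) and (160,336). Before the reach I'll check where the cover is now.

```bash
cat > cov.py <<'E'
from h import *
def blob(c,p,w=28):
    u,v=[int(q) for q in proj(c,p)];f=c["frame"][v-w:v+w,u-w:u+w]
    f=cv2.resize(f,None,fx=6,fy=6,interpolation=cv2.INTER_CUBIC)
    k,l,st,ce=cv2.connectedComponentsWithStats((f.max(2)<55).astype(np.uint8))
    return [(st[i,4],((ce[i]+.5)/6-.5+[u-w,v-w]).round(1)) for i in range(1,k) if 400<st[i,4]<9000]
def box(c,x,y,z0):
    t=np.linspace(0,6.28,60);P=np.array([proj(c,[x+.086*np.cos(a),y+.086*np.sin(a),z0+z]) for a in t for z in(0,.034)]);return P.min(0).round(),P.max(0).round()
if __name__=="__main__":
  for n in("side","top"):
    c=capture(n);print(n,blob(c,[.4105,-.29,.05]),box(c,.4105,-.29,0))
    for a,uv in blob(c,[.4105,-.29,.05]): print(a,at(c,*uv,.050).round(4)[:2])
E
python3 cov.py
```

```text
side [(np.int32(1302), array([415.6, 149.4])), (np.int32(1597), array([392.1, 159.9]))] (array([360., 155.]), array([417., 196.]))
1302 [ 0.3396 -0.4059]
1597 [ 0.4056 -0.3239]
top [(np.int32(714), array([374.1, 272.7]))] (array([335., 243.]), array([392., 299.]))
714 [ 0.3976 -0.3225]
```

The cover was knocked: its handle is now near (.40,-.323). I'll refine that with both outlines.

Run:
```python
from cov import *
from scipy.optimize import least_squares
D=[]
for n in("side","top"):
    c=capture(n);r=[q for q in finder.cut_out("cover_grip",c) if abs(q["extent"][0]+q["extent"][2]/2-(390 if n=="side" else 372))<20][0]
    e=r["extent"];D.append((c,np.array([e[0],e[1],e[0]+e[2],e[1]+e[3]])));print(n,e,r["p"])
    m=r["pixels"];print("m",np.argwhere(m).mean(0)[::-1],m.sum())
def bx(c,x,y):
    a,b=map(np.array,box2(c,x,y));return np.r_[a,b]
def box2(c,x,y):
    t=np.linspace(0,6.28,60);P=np.array([proj(c,[x+r*np.cos(a),y+r*np.sin(a),z]) for a in t for r,z in((.086,0),(.080,.034),(.013,.064))]);return P.min(0),P.max(0)
for s in([0],[1],[0,1]):
    print(s,least_squares(lambda p:np.concatenate([bx(D[i][0],*p)-D[i][1] for i in s]),[.405,-.32],x_scale=.01,diff_step=1e-3).x)
f=D[0][0]["frame"][130:215,345:445];g=D[1][0]["frame"][225:325,320:420]
v=np.hstack([cv2.resize(f,(400,340),interpolation=cv2.INTER_CUBIC),cv2.resize(g,(400,400),interpolation=cv2.INTER_CUBIC)[:340]])
cv2.imwrite("pics/cov.png",v)
```

```text
side [361.9, 150.4, 55.7, 40.1] 0.91
m [390.85730791 170.0739457 ] 1731
top [348.7, 250.6, 48.9, 55.7] 0.81
m [373.75430681 276.13125513] 2438
[0] [ 0.40780862 -0.31918696]
[1] [ 0.39963833 -0.32459568]
[0, 1] [ 0.40399414 -0.32331019]
```

View pics/cov.png

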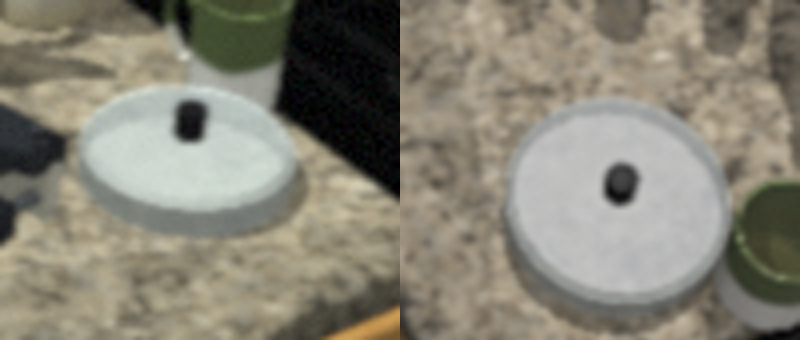

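The picture shows the cover flat on the worktop beside the tall mug. Handle tops are at side (392.4,156.4) and top (375,269.5).

```bash
python3 -c "
from h import *
print(at(capture('side'),392.3,156.4,.064),at(capture('top'),375.1,269.5,.064))
mv(.405,-.322,.16,-49)
mv(.405,-.322,.16,23)"
```

```text
[ 0.40624117 -0.32229057  0.064     ] [ 0.40193839 -0.3228936   0.064     ]
t 49.12 pos [0.5092 0.1729 0.186 ] yaw -121.0 SHIFT [16.52 47.8   2.6 ] twist -72.0 tz [-0.  0. -1.] gap 0.0539 j [ 0.23 -0.02  1.7   0.    1.46  2.34]
t 49.12 pos [0.5092 0.1729 0.186 ] yaw -121.0 SHIFT [16.52 47.8   2.6 ] twist -144.0 tz [-0.  0. -1.] gap 0.0539 j [ 0.23 -0.02  1.7   0.    1.46  2.34]
```

Call:
carry_out --plan '[{"tx": 16.5,"ty": 47.8,"tz": 0,"twist": -9},{"tx": 16.5,"ty": 47.8,"tz": 0,"twist": -18},{"tx": 16.5,"ty": 47.8,"tz": 0,"twist": -27},{"tx": 16.5,"ty": 47.8,"tz": 0,"twist": -36},{"tx": 16.5,"ty": 47.8,"tz": 0,"twist": -45},{"tx": 16.5,"ty": 47.8,"tz": 0,"twist": -54},{"tx": 16.5,"ty": 47.8,"tz": 0,"twist": -63},{"tx": 16.5,"ty": 47.8,"tz": 0,"twist": -72}]' --gripper 65

```text
clock: 50.12
eef_pos: [0.4121, -0.2896, 0.1865]
tool_rot: [0.0, 0.937, 0.35, 0.0]
wrist_force: [1.1, 0.9, -0.6]
finger_gap: 0.0602
grasp_force: 0.0
```

```bash
python3 -c "
from h import *
mv(.404,-.322,.12,-49)"
```

```text
t 50.12 pos [ 0.4121 -0.2896  0.1865] yaw -49.0 SHIFT [-2.74  1.91  6.65] twist -0.0 tz [ 0.001 -0.001 -1.   ] gap 0.0602 j [-0.71 -0.12  1.8   0.    1.46  0.14]
```

Call:
carry_out --plan '[{"tx": -2.5,"ty": 1.7,"tz": 4,"twist": 0},{"tx": -2.5,"ty": 1.7,"tz": 6.5,"twist": 0},{"tx": -2.5,"ty": 1.7,"tz": 6.5,"twist": 0},{"tx": -2.5,"ty": 1.7,"tz": 6.5,"twist": 0}]'

```text
clock: 50.62
eef_pos: [0.4053, -0.3171, 0.1223]
tool_rot: [0.001, 0.938, 0.348, 0.0]
wrist_force: [-0.2, -0.8, 0.8]
finger_gap: 0.0601
grasp_force: 0.0
```

```bash
python3 -c "
from h import *
mv(.404,-.322,.039,-49)"
```

```text
t 50.62 pos [ 0.4053 -0.3171  0.1223] yaw -49.3 SHIFT [-0.42  0.28  8.33] twist -0.3 tz [ 0.001 -0.001 -1.   ] gap 0.0601 j [-0.76 -0.03  1.84  0.    1.34  0.1 ]
```

Call:
carry_out --plan '[{"tx": -0.4,"ty": 0.3,"tz": 4,"twist": 0},{"tx": -0.4,"ty": 0.3,"tz": 7,"twist": 0},{"tx": -0.4,"ty": 0.3,"tz": 8.3,"twist": 0},{"tx": -0.4,"ty": 0.3,"tz": 8.3,"twist": 0},{"tx": -0.4,"ty": 0.3,"tz": 8.3,"twist": 0}]'

```text
clock: 51.25
eef_pos: [0.4047, -0.3227, 0.0399]
tool_rot: [0.001, 0.938, 0.348, 0.001]
wrist_force: [-0.0, -0.7, 0.3]
finger_gap: 0.0602
grasp_force: 0.0
```

Call:
carry_out --plan '[{"tx": 0,"ty": 0,"tz": 0,"twist": 0},{"tx": 0,"ty": 0,"tz": 0,"twist": 0},{"tx": 0,"ty": 0,"tz": 0,"twist": 0},{"tx": 0,"ty": 0,"tz": 0,"twist": 0},{"tx": 0,"ty": 0,"tz": 0,"twist": 0}]' --gripper 15 --grip_force 50

```text
clock: 51.88
eef_pos: [0.4036, -0.3218, 0.0381]
tool_rot: [0.0, 0.938, 0.347, -0.0]
wrist_force: [-0.1, 0.5, 1.6]
finger_gap: 0.0251
grasp_force: 50.0
```

```bash
python3 -c "
from h import *
mv(.404,-.322,.039,-49);print(env.get_state()['wrist_force'])"
```

```text
t 51.88 pos [ 0.4036 -0.3218  0.0381] yaw -49.3 SHIFT [ 0.02  0.04 -0.09] twist -0.3 tz [-0. -0. -1.] gap 0.0251 j [-0.77  0.07  1.89 -0.    1.17  0.09]
[-0.09431231  0.54239998  1.64774613]
```

Call:
carry_out --plan '[{"tx": 0,"ty": 0,"tz": -2,"twist": 0},{"tx": 0,"ty": 0,"tz": -5,"twist": 0},{"tx": 0,"ty": 0,"tz": -9,"twist": 0},{"tx": 0,"ty": 0,"tz": -12,"twist": 0},{"tx": 3,"ty": -2.1,"tz": -13.5,"twist": 0},{"tx": 7,"ty": -5,"tz": -13.5,"twist": 0},{"tx": 11,"ty": -7.8,"tz": -13.5,"twist": 0},{"tx": 15,"ty": -10.7,"tz": -13.5,"twist": 0}]'

```text
clock: 52.88
eef_pos: [0.4475, -0.1414, 0.1726]
tool_rot: [-0.0, 0.938, 0.347, -0.0]
wrist_force: [1.0, -0.3, -2.3]
finger_gap: 0.0253
grasp_force: 50.0
```

Call:
carry_out --plan '[{"tx": 4,"ty": -2.8,"tz": 0,"twist": 0},{"tx": 8,"ty": -5.7,"tz": 0,"twist": 0},{"tx": 12,"ty": -8.5,"tz": 0,"twist": 0},{"tx": 16,"ty": -11.4,"tz": 0,"twist": 0},{"tx": 20,"ty": -14.2,"tz": 0,"twist": 0},{"tx": 24,"ty": -17.1,"tz": 0,"twist": 0},{"tx": 27.5,"ty": -19.6,"tz": 0,"twist": 0},{"tx": 30.1,"ty": -21.4,"tz": 0,"twist": 0}]'

```text
clock: 53.88
eef_pos: [0.5362, 0.2174, 0.1723]
tool_rot: [-0.0, 0.938, 0.348, -0.001]
wrist_force: [0.1, 0.1, -2.3]
finger_gap: 0.0253
grasp_force: 50.0
```

Call:
carry_out --plan '[{"tx": 0,"ty": 0,"tz": 0,"twist": 0},{"tx": 0,"ty": 0,"tz": 3,"twist": 0},{"tx": 0,"ty": 0,"tz": 3,"twist": 0},{"tx": 0,"ty": 0,"tz": 3,"twist": 0},{"tx": 0,"ty": 0,"tz": 3,"twist": 0}]'

```text
clock: 54.5
eef_pos: [0.5374, 0.2154, 0.1445]
tool_rot: [0.0, 0.938, 0.347, 0.001]
wrist_force: [-0.5, 0.7, -1.5]
finger_gap: 0.0252
grasp_force: 50.0
```

```bash
python3 -c "
from cov import *
mv(.536,.2155,.0525,-49)
s=env.get_state();print(s['wrist_force'],s['ft_torque'])"
```

```text
t 54.5 pos [0.5374 0.2154 0.1445] yaw -49.4 SHIFT [-0.11 -0.11  9.2 ] twist -0.4 tz [ 0.002  0.001 -1.   ] gap 0.0252 j [ 0.29  0.12  1.64 -0.    1.38  1.15]
[-0.47070613  0.6842694  -1.48793378] [-0.06828807  0.15917941  0.02356737]
```

Run:
```python
from h import *
from scipy.optimize import least_squares
s=env.get_state();z0=s["eef_pos"][2]-.0381
for n in("side","top"):
    c=capture(n);uv=proj(c,[*s["eef_pos"][:2],z0+.017])
    for r in finder.cut_out("cover_grip",c):
        e=np.array(r["extent"]);print(n,r["p"],e,uv.round(1))
    t=np.linspace(0,6.28,60);P=np.array([proj(c,[s["eef_pos"][0]+q*np.cos(a),s["eef_pos"][1]+q*np.sin(a),z0+z]) for a in t for q,z in((.086,0),(.08,.034))]);print("pred",P.min(0).round(1),(P.max(0)-P.min(0)).round(1))
```

```text
side 0.84 [252.5 234.2  81.3  64.6] [296.8 261. ]
pred [255.7 228.2] [82.7 72.8]
top 0.96 [197.7 160.   50.7  45.5] [222.7 179.1]
pred [196.5 156.3] [53.7 48.1]
```

Call:
carry_out --plan '[{"tx": -0.1,"ty": -0.1,"tz": 3,"twist": 0},{"tx": -0.1,"ty": -0.1,"tz": 5.5,"twist": 0},{"tx": -0.1,"ty": -0.1,"tz": 7,"twist": 0},{"tx": -0.1,"ty": -0.1,"tz": 8,"twist": 0},{"tx": -0.1,"ty": -0.1,"tz": 8.7,"twist": 0},{"tx": -0.1,"ty": -0.1,"tz": 9.1,"twist": 0},{"tx": -0.1,"ty": -0.1,"tz": 9.2,"twist": 0},{"tx": -0.1,"ty": -0.1,"tz": 9.2,"twist": 0}]'

```text
clock: 55.7
eef_pos: [0.5358, 0.2158, 0.0521]
tool_rot: [0.0, 0.938, 0.347, 0.001]
wrist_force: [-2.6, -1.1, 3.8]
finger_gap: 0.025
grasp_force: 50.0
```

Run:
```python
from h import *
mv(.536,.2155,.0525,-49);s=env.get_state();print(s["wrist_force"],s["ft_torque"])
c=capture("side")
for r in finder.cut_out("cover_grip",c)[:2]:print(r["p"],r["extent"])
t=np.linspace(0,6.28,60);P=np.array([proj(c,[.536+q*np.cos(a),.2155+q*np.sin(a),.014+z]) for a in t for q,z in((.086,0),(.08,.034))]);print("pred",P.min(0).round(1),(P.max(0)-P.min(0)).round(1))
```

```text
t 55.7 pos [0.5358 0.2158 0.0521] yaw -49.3 SHIFT [-0.    0.04 -0.04] twist -0.3 tz [ 0.001  0.    -1.   ] gap 0.025 j [ 0.29  0.21  1.71 -0.    1.22  1.16]
[-2.56572182 -1.1197728   3.80609256] [-0.16495586  0.55575843  0.00178474]
0.64 [256.8, 261.1, 77.6, 65.7]
0.28 [194.7, 218.8, 38.4, 46.1]
pred [261.1 257. ] [77.1 71.4]
```

It touches at the expected height with about 4–6 N. Releasing, then checking centring.

Call:
carry_out --plan '[{"tx": 0,"ty": 0,"tz": -0.05,"twist": 0},{"tx": 0,"ty": 0,"tz": -0.05,"twist": 0},{"tx": 0,"ty": 0,"tz": -0.05,"twist": 0},{"tx": 0,"ty": 0,"tz": -3,"twist": 0},{"tx": 0,"ty": 0,"tz": -8,"twist": 0},{"tx": 0,"ty": 0,"tz": -14,"twist": 0},{"tx": -6,"ty": 6,"tz": -14,"twist": 0},{"tx": -6,"ty": 6,"tz": -14,"twist": 0}]' --gripper 60

```text
clock: 56.8
eef_pos: [0.5292, 0.1291, 0.1923]
tool_rot: [0.001, 0.938, 0.347, 0.001]
wrist_force: [0.5, 0.1, -0.4]
finger_gap: 0.0555
grasp_force: 0.0
```

Run:
```python
from cov import *
mv(.5493,.0672,.14,24.8)
for n in("side","top"):
    c=capture(n)
    for r in finder.cut_out("cover_grip",c)[:2]:print(n,r["p"],r["extent"])
    # grey-dark handle: compare with first picture when cover was centred
    g=cv2.imread(f"pics/{n}0.png");u,v=[int(q) for q in proj(c,[.536,.215,.064])];w=14
    for f in(g,c["frame"]):
        q=cv2.resize(f[v-w:v+w,u-w:u+w],None,fx=6,fy=6,interpolation=cv2.INTER_CUBIC);k,l,st,ce=cv2.connectedComponentsWithStats((q.max(2)<70).astype(np.uint8))
        i=1+np.argmax(st[1:,4]);uv=(ce[i]+.5)/6-.5+[u-w,v-w];print(n,st[i,4],st[i,:4],at(c,*uv,.064)[:2].round(4))
    # rim diff
    t=np.linspace(0,6.28,60);P=np.array([proj(c,[.536+q*np.cos(a),.2155+q*np.sin(a),.014+z]) for a in t for q,z in((.086,0),(.08,.034))]);print("pred",P.min(0).round(1),(P.max(0)-P.min(0)).round(1))
```

```text
t 56.8 pos [0.5292 0.1291 0.1923] yaw -49.4 SHIFT [-2.51  5.99  5.24] twist -74.2 tz [ 0.002 -0.    -1.   ] gap 0.0555 j [ 0.15 -0.01  1.68 -0.    1.47  1.01]
side 0.93 [259.6, 259.2, 75.4, 70.4]
side 0.53 [360.5, 262.8, 35.3, 28.8]
side 4339 [64 45 59 86] [0.5358 0.2139]
side 4366 [57 47 59 88] [0.5378 0.216 ]
pred [261.1 257. ] [77.1 71.4]
top 0.78 [202.9, 176.7, 46.2, 42.8]
top 1521 [74 64 39 51] [0.5347 0.2129]
top 1521 [73 60 38 52] [0.5367 0.2148]
pred [202.2 173.6] [50.9 46.4]
```

The cover is within about 2 mm of its original centred place. Now the knob to orange.

Call:
carry_out --plan '[{"tx": -2.5,"ty": 6,"tz": 0,"twist": -10},{"tx": -2.5,"ty": 6,"tz": 0,"twist": -20},{"tx": -2.5,"ty": 6,"tz": 0,"twist": -30},{"tx": -2.5,"ty": 6,"tz": 0,"twist": -40},{"tx": -2.5,"ty": 6,"tz": 0,"twist": -50},{"tx": -2.5,"ty": 6,"tz": 2,"twist": -60},{"tx": -2.5,"ty": 6,"tz": 5,"twist": -70},{"tx": -2.5,"ty": 6,"tz": 5,"twist": -74.2}]'

```text
clock: 58.0
eef_pos: [0.5468, 0.0706, 0.1375]
tool_rot: [-0.002, 0.536, 0.844, -0.001]
wrist_force: [-0.2, -0.1, 0.3]
finger_gap: 0.0556
grasp_force: 0.0
```

Call:
carry_out --plan '[{"tx": 0,"ty": 0,"tz": 0,"twist": 0},{"tx": 0,"ty": 0,"tz": 0,"twist": 0},{"tx": 0,"ty": 0,"tz": 0,"twist": 0}]'

```text
clock: 58.38
eef_pos: [0.5493, 0.0695, 0.1415]
tool_rot: [0.0, 0.539, 0.843, 0.0]
wrist_force: [0.4, 0.2, 0.2]
finger_gap: 0.0557
grasp_force: 0.0
```

```bash
python3 -c "
from h import *
mv(.5493,.0672,.050,24.8)"
```

```text
t 58.38 pos [0.5493 0.0695 0.1415] yaw 24.8 SHIFT [-0.21 -0.1   9.15] twist 0.0 tz [ 0.001  0.    -1.   ] gap 0.0557 j [ 0.03  0.05  1.71  0.    1.37 -0.4 ]
```

Call:
carry_out --plan '[{"tx": -0.2,"ty": -0.1,"tz": 4,"twist": 0},{"tx": -0.2,"ty": -0.1,"tz": 7.5,"twist": 0},{"tx": -0.2,"ty": -0.1,"tz": 9.2,"twist": 0},{"tx": -0.2,"ty": -0.1,"tz": 9.2,"twist": 0},{"tx": -0.2,"ty": -0.1,"tz": 9.2,"twist": 0}]'

```text
clock: 59.0
eef_pos: [0.5501, 0.067, 0.0507]
tool_rot: [0.001, 0.538, 0.843, 0.001]
wrist_force: [0.0, -0.8, 0.1]
finger_gap: 0.0559
grasp_force: 0.0
```

Call:
carry_out --plan '[{"tx": 0,"ty": 0,"tz": 0,"twist": 0},{"tx": 0,"ty": 0,"tz": 0,"twist": 0},{"tx": 0,"ty": 0,"tz": 0,"twist": 0},{"tx": 0,"ty": 0,"tz": 0,"twist": 0},{"tx": 0,"ty": 0,"tz": 0,"twist": 0},{"tx": 0,"ty": 0,"tz": 0,"twist": 0},{"tx": 0,"ty": 0,"tz": 0,"twist": 0}]' --gripper 0 --grip_force 50

```text
clock: 59.88
eef_pos: [0.5493, 0.0672, 0.0492]
tool_rot: [0.0, 0.538, 0.843, 0.0]
wrist_force: [3.5, 1.8, -1.4]
finger_gap: 0.0137
grasp_force: 50.0
```

Firm grip. Lifting and turning 35° counter-clockwise.

Call:
carry_out --plan '[{"tx": 0,"ty": 0,"tz": -0.5,"twist": 0},{"tx": 0,"ty": 0,"tz": -1.0,"twist": 0},{"tx": 0,"ty": 0,"tz": -1.25,"twist": 0},{"tx": 0,"ty": 0,"tz": -1.25,"twist": 0},{"tx": 0,"ty": 0,"tz": -1.25,"twist": 0}]'

```text
clock: 60.5
eef_pos: [0.5492, 0.0672, 0.0611]
tool_rot: [0.0, 0.538, 0.843, 0.0]
wrist_force: [7.3, 2.3, -7.7]
finger_gap: 0.014
grasp_force: 50.0
```

Call:
carry_out --plan '[{"tx": 0,"ty": 0,"tz": 0,"twist": -9},{"tx": 0,"ty": 0,"tz": 0,"twist": -18},{"tx": 0,"ty": 0,"tz": 0,"twist": -27},{"tx": 0,"ty": 0,"tz": 0,"twist": -35},{"tx": 0,"ty": 0,"tz": 0,"twist": -35},{"tx": 0,"ty": 0,"tz": 0,"twist": -35}]'

```text
clock: 61.25
eef_pos: [0.5493, 0.0673, 0.061]
tool_rot: [0.0, 0.26, 0.966, 0.0]
wrist_force: [6.8, 2.6, -8.6]
finger_gap: 0.0135
grasp_force: 50.0
```

```bash
python3 -c "
from h import *
mv(.5493,.067,.0490,59.8)
s=env.get_state();print(s['wrist_force'],s['ft_torque'])"
```

```text
t 61.25 pos [0.5493 0.0673 0.061 ] yaw 59.9 SHIFT [-0.02 -0.02  1.2 ] twist 0.1 tz [ 0.001  0.    -1.   ] gap 0.0135 j [ 0.03  0.14  1.78  0.    1.22 -1.02]
[ 6.76603786  2.56321251 -8.59293462] [ 0.49573903 -1.52015492 -0.00221769]
```

Call:
carry_out --plan '[{"tx": 0,"ty": 0,"tz": 0.6,"twist": 0},{"tx": 0,"ty": 0,"tz": 1.25,"twist": 0},{"tx": 0,"ty": 0,"tz": 1.25,"twist": 0},{"tx": 0,"ty": 0,"tz": 1.25,"twist": 0}]'

```text
clock: 61.75
eef_pos: [0.5493, 0.0673, 0.0492]
tool_rot: [0.0, 0.26, 0.966, 0.0]
wrist_force: [4.7, 2.9, -2.7]
finger_gap: 0.0137
grasp_force: 50.0
```

Call:
carry_out --plan '[{"tx": 0,"ty": 0,"tz": 0,"twist": 0},{"tx": 0,"ty": 0,"tz": 0,"twist": 0},{"tx": 0,"ty": 0,"tz": 0,"twist": 0},{"tx": 0,"ty": 0,"tz": -4,"twist": 0},{"tx": 0,"ty": 0,"tz": -9,"twist": 0},{"tx": 0,"ty": 0,"tz": -14,"twist": 0},{"tx": -5,"ty": -9,"tz": -15,"twist": 0},{"tx": -5,"ty": -9,"tz": -15,"twist": 0}]' --gripper 60

```text
clock: 62.75
eef_pos: [0.5472, -0.0376, 0.2005]
tool_rot: [0.001, 0.26, 0.966, -0.0]
wrist_force: [-0.2, -1.2, -0.5]
finger_gap: 0.0557
grasp_force: 0.0
```

Run:
```python
from cov import *
mv(.5493,.0672,.14,24.8)
c=capture("side");f=c["frame"]
# white pointer-line marker on the bar: bright low-sat pixels near the dial
K=np.array([.5493,.0672]);a=np.radians(4.8)
def dirn(g):return np.array([[np.cos(a),-np.sin(a)],[np.sin(a),np.cos(a)]])@np.array([-np.cos(g),-np.sin(g)])
q=cv2.resize(f[215:260,290:340],None,fx=6,fy=6,interpolation=cv2.INTER_CUBIC);h=cv2.cvtColor(q,cv2.COLOR_BGR2HSV)
k,l,st,ce=cv2.connectedComponentsWithStats(((h[...,1]<50)&(h[...,2]>165)).astype(np.uint8))
for i in range(1,k):
    if st[i,4]>60:print("white",st[i],((ce[i]+.5)/6-.5+[290,215]).round(1))
for n,g in(("green",-1.222),("orange",-.611)):
    for z in(.063,.073,.077):print(n,z,proj(c,[*(K+.025*dirn(g)),z]).round(1),"mid",proj(c,[*(K+.018*dirn(g)),z]).round(1))
print("knob",[(round(r["p"],2),r["extent"]) for r in finder.cut_out("knob",c)[:2]])
u,v=[int(t) for t in proj(c,[.536,.215,.064])];w=14
q=cv2.resize(f[v-w:v+w,u-w:u+w],None,fx=6,fy=6,interpolation=cv2.INTER_CUBIC);k,l,st,ce=cv2.connectedComponentsWithStats((q.max(2)<70).astype(np.uint8));i=1+np.argmax(st[1:,4]);print("cover",at(c,*((ce[i]+.5)/6-.5+[u-w,v-w]),.064)[:2].round(4))
```

```text
t 62.75 pos [ 0.5472 -0.0376  0.2005] yaw 59.9 SHIFT [5.09 9.17 6.04] twist 35.1 tz [ 0.002 -0.001 -1.   ] gap 0.0557 j [-0.16 -0.    1.66 -0.    1.48 -1.21]
white [  0   0  36  16 399] [291.9 215.5]
white [100   0  20   6  83] [308.  214.9]
white [   0    0  197  113 6607] [308.4 223. ]
white [270   0  30   6 139] [337.2 214.9]
white [231  32  16  16 137] [329.2 221.2]
white [ 199   54  101   50 2724] [332.7 227.3]
white [220 117  28  24 514] [328.4 235.9]
white [274 116  15  12  95] [336.2 234.7]
white [  0 122  22  27 304] [291.3 236.9]
white [273 153  27  24 337] [337.6 242.1]
white [  50  166   98   63 1462] [304.3 248.6]
white [   0  248  131   22 1339] [297.6 258.4]
white [268 257  25  13 265] [336.4 258.6]
green 0.063 [314.1 239.6] mid [313.7 237.6]
green 0.073 [314.  236.6] mid [313.6 234.6]
green 0.077 [314.  235.4] mid [313.6 233.4]
orange 0.063 [319.7 237.6] mid [317.7 236.1]
orange 0.073 [319.7 234.6] mid [317.6 233.2]
orange 0.077 [319.6 233.4] mid [317.6 232. ]
knob [(0.68, [297.7, 224.0, 26.4, 27.1]), (0.38, [360.3, 259.0, 37.1, 35.4])]
cover [0.5378 0.216 ]
```

```bash
python3 -c "
from h import *
dots();print(env.job_done())"
```

```text
dot side 364 [450.  92.] [0.512  0.0932]
the job is handed in; nothing more can be done
None
```

I did every step and handed the job in at about 63 s of robot time; no verdict came back. I saw the knob down at green and all five capsules seated. The cover measured about 2 mm off centre after I found it knocked aside and set it back. The final turn to orange rests on the arm's readings (a 35° turn, then back down to its starting height), because I had no pictures left to confirm it.

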